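Fetch the calibration box from the roll-top cabinet

TASK

Raise the slatted roll-top shutter of the small cabinet by its knob, all the way back until it stays open by itself, and let go of it. Then take the square calibration box out of the cabinet and lay it flat on the free part of the dark mat, wholly on the mat and square with the mat's edges. Do not disturb the needle box in the cabinet, the round wafer case on the mat or the jar standing on the table, and leave the shutter open.

Things in the scene. Friction and masses are not known exactly. Their poses are not given: they have to be found in the camera images.
- cabinet: Fixed roll-top dust cabinet, 176 deep (x) x 132 wide (y) x 142 mm high: two grey D-shaped cheeks 8 mm thick (outer faces y = +-66 mm, round tops 92 mm from shutter_axis), a curved slatted shutter between them. Origin: centre of its underside, on the table; -x is the front that opens, z up. The front faces roughly to the robot's right (world -y).
- cabinet_floor (a point): Middle of the cabinet's level inner floor, 65 mm above the cabinet's origin, axes as the cabinet's. The floor runs from x = -84 to +64 mm, 116 mm wide, no lip at the front. A fixed hood covers it behind x = +25 mm; with the shutter open all in front of that is free from the front and above. Between the cheeks a gripper has most room if it closes along the cabinet's x.
- shutter_axis (a point): Middle of the shutter's axis of rotation (the centre of the curved tracks): on the cabinet's centre line, 50 mm above its origin; the axis is the cabinet's y. Axes as the cabinet's.
- shutter (a joint): Travel of the shutter on its curved tracks: 0 shut, 1.73 rad fully open (stop). It turns as one curved sheet (outer radius 84 mm) about the cabinet's y axis through shutter_axis: front edge up, then over the top to the rear. Let go below about 1.0 rad it falls shut (weight and spring, about 2 N at the knob); past about 1.35 rad it stays open and sinks to its stop.
- shutter_knob (a point): Centre of the shutter's knob: a round black cross bar, 13 mm thick, 26 mm long along the cabinet's y, on an 8 mm stem from the lowest slat; 116 mm from shutter_axis, 32 mm outside the slats. Shut: 17 degrees above the axis' level, at the front; open: on top, 26 degrees behind vertical. Pinched at its ends along y, it turns between the fingers while the hand stays upright.
- cal_box: The calibration box: closed flat square box, 50 x 50 x 13 mm, about 45 g. Origin: centre of its underside; x and y along its sides, z up. At the start it lies flat on the cabinet's floor behind the shut shutter, on the left or the right half, its centre about 37 mm in front of the cabinet's middle; hidden until the shutter is raised.
- needle_box: Box of needles with a clear lid, 45 x 62 x 16 mm, longer than wide, its long side along the cabinet's x, beside the calibration box on the cabinet's floor (gap about 10 mm). Origin: centre of its underside. It is to stay where it is.
- mat: Dark rubber mat fixed on the table, 120 (x) x 180 (y) x 3 mm. Origin: centre of its underside, on the table; x and y along its edges, z up.
- wafer_case: Round flat wafer case, 73 mm across, 13 mm high, lying on the mat's +y half, about 45 mm from the mat's middle; the mat's -y half is free. Origin: centre of its underside. It is to stay where it is.
- swab_jar: Round jar with a lid, 54 mm across, 70 mm high, standing on the table between cabinet and mat. Origin: centre of its underside. It is to stay where it is.

How it is judged:
On the way:
1. the shutter is raised past 1.5 rad and stays there with the gripper clear of its knob (grasp point more than 60 mm away) (value of joint shutter above 1.5 rad and distance between the grasp point and shutter_knob above 0.06 m), for 0.3 s.
At the end, for the whole second after the job is handed in: the calibration box lies flat and still on the mat itself (underside within 3 mm of the mat's top, tilt under 0.07 rad), its centre within 36 mm of the mat's middle across (x) and 66 mm along (y), its sides within 0.2 rad of the mat's edges; the shutter stands open beyond 1.5 rad (x of cal_box in the frame of mat between -0.036 and 0.036 m and y of cal_box in the frame of mat between -0.066 and 0.066 m and z of cal_box in the frame of mat below 0.006 m and angle between cal_box's own z axis and vertical below 0.07 rad and (angle between the x axis of cal_box and the x axis of mat, either way round below 0.2 rad or angle between the x axis of cal_box and the y axis of mat, either way round below 0.2 rad) and linear speed of cal_box below 0.02 m/s and value of joint shutter above 1.5 rad); the robot touches nothing.
It fails at once if the needle box is moved more than 15 mm (distance of needle_box from where it was at the start of the episode above 0.015 m).
It fails at once if the wafer case is moved more than 15 mm (distance of wafer_case from where it was at the start of the episode above 0.015 m).
It fails at once if the jar is moved more than 20 mm (distance of swab_jar from where it was at the start of the episode above 0.02 m).
It also fails if it takes over 59 s, if anything falls off the work surface, if the arm or the gripper's body presses on something with over 40 N, if the wrist force passes 120 N, or if a joint passes its speed limit or range.

ROBOT

A 6-joint arm with a two-finger parallel gripper is mounted at the origin on a cart in front of the work surface, level with it; the furniture and walls round the work are solid. World frame = base frame: x ahead of the robot, y to its left, z up, the work surface at z = 0. Lengths are in m, angles in rad, forces in N, time in s.
With the tool pointing down it reaches from about 0.4 to 0.825 m from the base axis. Payload 7 kg.
Tool frame: the origin (TCP) lies at the very end of the fingers, on their centre line; the grasp point (between the pads) lies 19 mm behind it (grip_depth is the distance from the TCP to the grasp point, in m); z points along the fingers, y is the direction in which the jaws open and shut (so a half turn about z gives the same grasp; the last joint's range is limited). The gripper opens to 88 mm and grips with 3 to 60 N. Pads are 19 mm wide; open, the fingers measure 130 mm over their backs; the gripper's body (78 mm by 193 mm) begins 47 mm behind the grasp point.
Start: joints at [-0.915, 0.359, 0.012, 0, -1.224, -0.288], TCP at [0.243, -0.63, 0.227] pointing down, gripper open.
Joint ranges: [-3.07, 3.07], [-1.43, 2.12], [-1.02, 1.25], [-3.03, 1.67], [-3.05, -0], [-3.03, 3.03]. Speed limits (rad/s): [2.39, 2.39, 3.01, 3.14, 3.14, 3.14].

INTERFACE

Orientations are given as [roll, pitch, yaw] about the fixed x, y, z axes, in that order (R = Rz(yaw) Ry(pitch) Rx(roll)).
In Python, from station import get_state, grab_frame, get_calibration, job_done, grip_depth gives the robot as it stands. The module is installed in compiled form; this text tells all that it offers.
- The arm moves only by the shell command python3 -m crank 'ROWS' [FORCE]. ROWS is JSON, a list of rows, each an object with "turn": the turn, a rotation vector about the tool's x, y, z each as a share of 2 pi rad, from -1 to 1, a list of three; "slide": the shift along the tool's x, y, z each as a share of 0.5 m, from -1 to 1, a list of three; "fingers": the opening, from -1 (shut) to 1 (fully open). A call has 1 to 5 rows; each row is the pose to reach, as a shift and turn from the pose commanded when the call began, along the tool's axes at that moment, turning the shorter way round; what a row does not reach only later rows make up. A row lasts 1/12 s, in which the tool goes at most 41.7 mm and 7.16 degrees, less where a joint would pass 70% of its speed; a pose out of reach is approached as far as the arm can. A call with a number of a shift or a turn outside -1 to 1 is refused whole. A call with a gripper value outside its range is refused whole. The fingers move at their own pace and stop on an object; FORCE is the grip in N (left out, the last holds). Time passes only in rows, so rows that repeat a pose let the fingers close. It gives the time, the measured TCP pose, the force and the opening at its end, in the units of the state.
- get_state(): the state, without advancing time (a new reading comes with each control period).
- grab_frame(name): name is "side" or "top"; returns the picture (480x640x3 uint8, red, green, blue); there is no depth.
- get_calibration(name): a dict with "K" (3x3 intrinsics, pixels), "dist" ([k1, k2, p1, p2, k3] as OpenCV has them; the pictures are not rectified), "pose" (4x4, takes a point from camera to world coordinates). Camera axes: x right, y up, looking along -z (the intrinsics and any distortion apply to the point x, -y, -z); pixel columns grow to the right and rows downward; lengths in m; the calibration is good to about 2 mm. A picture is of the moment at which its call begins. get_calibration takes no time and is no camera call.
- job_done(): hands the job in, once; it reports no verdict.
The state is a dict: "t": time; "q": joint angles; "qd": joint speeds; "joint_efforts": joint torques, N m; "eef_pos": TCP position; "ee_rot": TCP orientation; "force": force on the tool from outside, world axes, zero at the start; "moment": the same for the moment, N m; "width": finger opening in m.
Only numpy, scipy, OpenCV 4.12 (cv2) and the standard library are available. Lean on these libraries where they do the work, as an engineer would, in place of code of your own. Each camera call takes 0.05 s, during which the arm holds its last target.

## Working session

There is one attempt and no reset: what is moved stays moved. The work goes in short steps, Python scripts to look and compute and a shell command to move; the robot and the scene stay as the last step left them, time stands still between calls to the robot, and variables do not carry over. Pictures are saved under pics/ and viewed, and the job is handed in when it is done.

```bash
mkdir -p pics; ls
python3 - <<'E'
from station import *
import cv2
s=get_state();print(s)
print(grip_depth if not callable(grip_depth) else grip_depth())
for n in("side","top"):
    c=get_calibration(n);print(n,c)
    cv2.imwrite(f"pics/{n}0.png",grab_frame(n)[:,:,::-1])
E
```

```text
pics
{'t': 0.0, 'q': array([-9.14953756e-01,  3.59384964e-01,  1.10794679e-02, -3.73374596e-04,
       -1.22410945e+00, -2.88092682e-01]), 'qd': array([-1.43940908e-04,  9.62812198e-04,  1.35175284e-03,  3.38668971e-04,
       -1.72784707e-03,  5.51589711e-05]), 'joint_efforts': array([ 3.63186173e-04, -5.82717276e+01,  2.93063056e+01,  6.99750915e+00,
        7.07254512e-03, -1.53140181e-04]), 'eef_pos': array([ 0.24247693, -0.62942179,  0.22562872]), 'ee_rot': array([ 3.13994100e+00, -1.23405613e-04, -2.77396981e+00]), 'force': array([-0.29653884,  0.07601818,  0.1169966 ]), 'moment': array([ 0.03855728, -0.02211151, -0.04507686]), 'width': 0.08763403189276008}
0.0188
side {'K': array([[587.49097356,   0.        , 325.42256411],
       [  0.        , 587.49097356, 233.77562138],
       [  0.        ,   0.        ,   1.        ]]), 'dist': array([-0.01676146,  0.        ,  0.        ,  0.        ,  0.        ]), 'pose': array([[-0.71739833,  0.5562877 , -0.41938481, -0.12816207],
       [-0.69653228, -0.58440759,  0.41630583,  0.5437475 ],
       [-0.01350585,  0.59077217,  0.80672538,  1.17130233],
       [ 0.        ,  0.        ,  0.        ,  1.        ]])}
top {'K': array([[496.80722832,   0.        , 321.89495251],
       [  0.        , 496.80722832, 233.81403512],
       [  0.        ,   0.        ,   1.        ]]), 'dist': array([0.03224886, 0.        , 0.        , 0.        , 0.        ]), 'pose': array([[-0.02540414,  0.99907052, -0.0348241 ,  0.40479432],
       [-0.99926695, -0.02637627, -0.02774623, -0.0114793 ],
       [-0.02863897,  0.0340937 ,  0.99900822,  0.99575575],
       [ 0.        ,  0.        ,  0.        ,  1.        ]])}
```

View pics/side0.png

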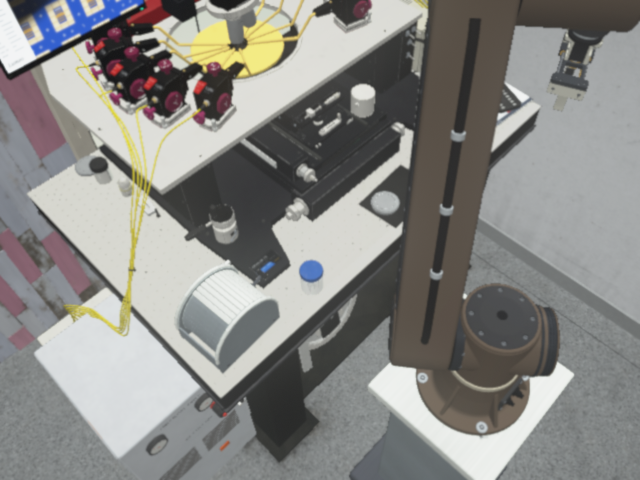

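View pics/top0.png

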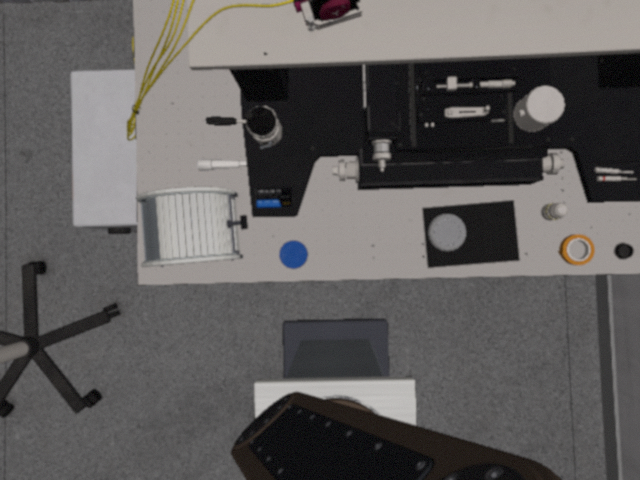

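```bash
cat > h.py <<'E'
import numpy as np, cv2
from station import *
from scipy.spatial.transform import Rotation as R
def proj(n,P):
    c=get_calibration(n);T=np.linalg.inv(c['pose']);P=np.atleast_2d(P)
    p=(T[:3,:3]@P.T).T+T[:3,3];p=p*[1,-1,-1]
    return cv2.projectPoints(p,np.zeros(3),np.zeros(3),c['K'],c['dist'])[0][:,0]
def ray(n,uv):
    c=get_calibration(n);u=cv2.undistortPoints(np.array(uv,float).reshape(-1,1,2),c['K'],c['dist'])[:,0]
    d=np.c_[u[:,0],-u[:,1],-np.ones(len(u))]@c['pose'][:3,:3].T
    return c['pose'][:3,3],d
def plane(n,uv,z):
    o,d=ray(n,uv);return o+d*((z-o[2])/d[:,2])[:,None]
def crop(n,name,x,y,w,h,k,img=None):
    im=grab_frame(n) if img is None else img
    cv2.imwrite(f'pics/{name}.png',cv2.resize(im[y:y+h,x:x+w],None,fx=k,fy=k,interpolation=cv2.INTER_CUBIC)[:,:,::-1])
E
python3 - <<'E'
import cv2
from h import *
t=cv2.imread('pics/top0.png')[:,:,::-1];s=cv2.imread('pics/side0.png')[:,:,::-1]
crop('top','t0cab',120,170,200,130,4,t)
crop('top','t0mat',410,190,120,90,6,t)
crop('side','s0cab',165,245,170,130,4,s)
E
```

```text
(no output)
```

View pics/t0cab.png

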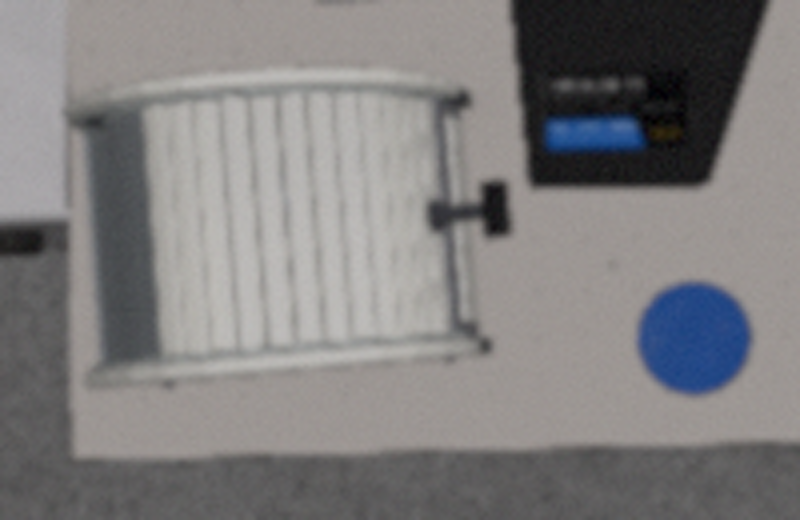

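View pics/t0mat.png

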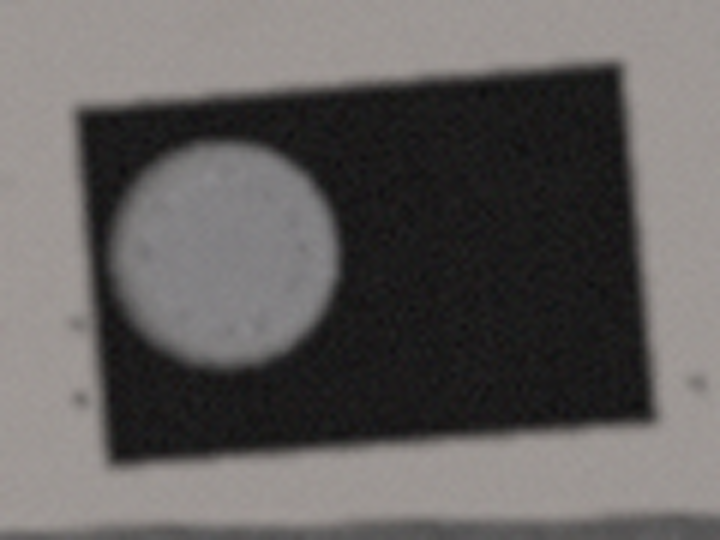

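View pics/s0cab.png

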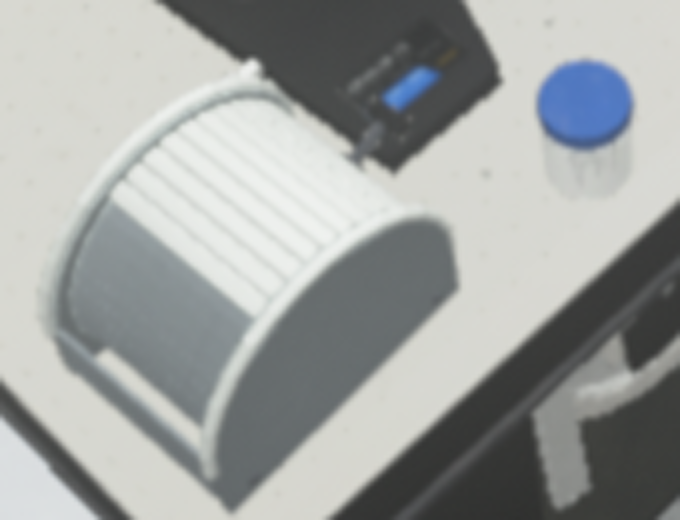

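```bash
cat > fit.py <<'E'
from h import *
from scipy.optimize import least_squares
mc=np.array([(80,110),(620,64),(654,420),(112,462)])/6+[410,190]
M=plane('top',mc-0.0,0.003)
c=M.mean(0);e=(M[0]+M[3]-M[1]-M[2])/2; 
yaw=np.arctan2(e[1],e[0])-np.pi/2
print('mat',c,yaw,np.linalg.norm(e),np.linalg.norm(M[0]-M[3]))
w=plane('top',[[225/6+410,255/6+190]],0.016)[0];j=plane('top',[[120+695/4,170+337/4]],0.07)[0]
print('wafer',w,'jar',j)
obs=[('top',(-.1109,0,.0839),(120+497/4,170+208/4)),('side',(-.088,.066,0),(279.5,317)),('side',(.088,.066,0),(165+232/4,245+512/4)),]
def T(p,P):
    return R.from_euler('z',p[2]).apply(P)+[p[0],p[1],0]
def f(p): 
    r=[(proj(n,T(p,[P]))[0]-uv) for n,P,uv in obs]
    # cheek tops in top view: outer edge at x=0
    for y,uv in((-.066,(120+290/4,170+68/4)),(.066,(120+290/4,170+372/4))):
        q=proj('top',T(p,[(0,y,.142)]))[0]; r.append([0,q[1]-uv[1]])
    return np.ravel(r)
s=least_squares(f,[.45,.27,1.57]);print(s.x,s.fun.round(1))
p=s.x; print('knob',T(p,[(-.1109,0,.0839)]))
a=np.linspace(-.1,np.pi+.1,40)
for n in('top','side'):
    im=cv2.imread(f'pics/{n}0.png')
    for y in(-.066,.066):
        P=np.c_[.092*np.cos(a),0*a+y,.05+.092*np.sin(a)];P=P[P[:,2]>0]
        for q in proj(n,T(p,P)): cv2.circle(im,tuple(int(round(v)) for v in q),0,(0,0,255),-1)
    for q in proj(n,T(p,[(x,y,0) for x in(-.088,.088) for y in(-.066,.066)]+[(-.1109,0,.0839)])):cv2.circle(im,tuple(int(round(v)) for v in q),1,(0,255,0),-1)
    im=im[170:300,120:320] if n=='top' else im[245:375,165:335]
    cv2.imwrite(f'pics/fit_{n}.png',cv2.resize(im,None,fx=4,fy=4))
E
python3 fit.py
```

```text
mat [ 0.43135897 -0.27846264  0.003     ] 0.055900567842444016 0.17651513674804822 0.11688334448396673
wafer [ 0.43503148 -0.23003769  0.016     ] jar [0.40032045 0.06770602 0.07      ]
[0.45593756 0.26712627 1.63020897] [ 0.1 -0.2 -0.  -0.6 -0.7 -0.2  0.   0.5  0.   0.4]
knob [[0.46252255 0.15642194 0.0839    ]]
```

```bash
python3 -c "
import cv2,numpy as np
a=cv2.imread('pics/fit_top.png');b=cv2.imread('pics/fit_side.png')
h=300
f=lambda i:cv2.resize(i[:520],(400,int(400*i.shape[0]/i.shape[1])))
a=f(a);b=f(b);H=max(a.shape[0],b.shape[0])
g=np.zeros((H,800,3),'uint8');g[:a.shape[0],:400]=a;g[:b.shape[0],400:]=b;cv2.imwrite('pics/fit.png',g)"
```

```text
(no output)
```

View pics/fit.png

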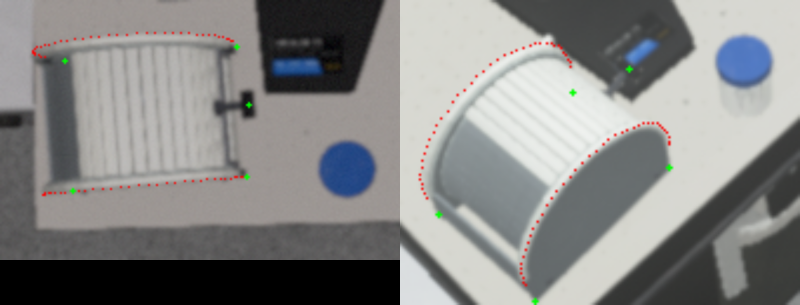

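Run:
```python
from h import *
s=cv2.imread('pics/side0.png')[:,:,::-1]
crop('side','s0grip',500,0,140,120,5,s)
st=get_state();print(proj('side',[st['eef_pos']]))
Rm=R.from_euler('xyz',st['ee_rot']).as_matrix();print(Rm.round(3))
```

```text
[[560.12414121  95.12618677]]
[[-0.933 -0.359 -0.001]
 [-0.359  0.933  0.001]
 [ 0.     0.002 -1.   ]]
```

View pics/s0grip.png

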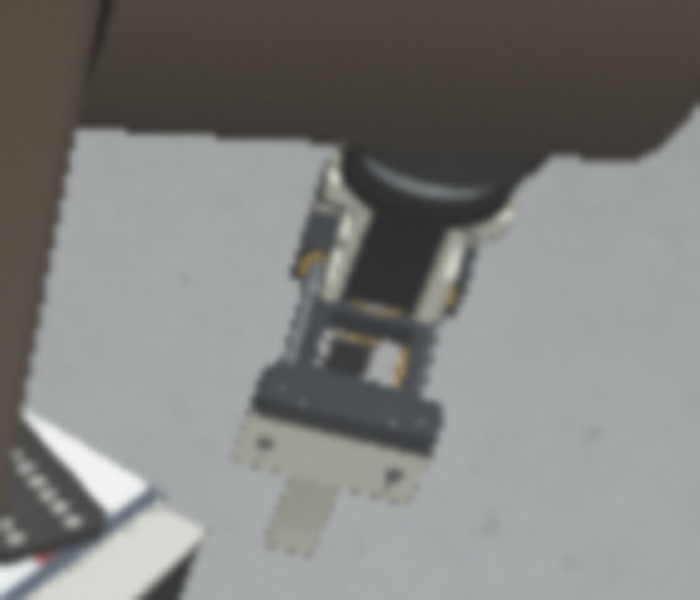

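Run:
```python
from h import *
def tri(a,b):
    o1,d1=ray('side',[a]);o2,d2=ray('top',[b]);d1=d1[0];d2=d2[0]
    s=np.linalg.lstsq(np.c_[d1,-d2],o2-o1,rcond=None)[0]
    return (o1+d1*s[0]).round(3),(o2+d2*s[1]).round(3)
print('shelf corner',tri((168,188),(190,68)))
print('knobtri',tri((165+373/4,245+135/4),(244.2,222)))
print('jar',tri((311,270),(293.5,254)))
print('wafer',tri((385,202),(447,232)))
```

```text
shelf corner (array([0.686, 0.202, 0.23 ]), array([0.694, 0.208, 0.235]))
knobtri (array([0.468, 0.164, 0.066]), array([0.463, 0.16 , 0.065]))
jar (array([0.4  , 0.068, 0.066]), array([0.401, 0.068, 0.066]))
wafer (array([ 0.435, -0.231,  0.011]), array([ 0.436, -0.23 ,  0.011]))
```

```bash
cat > go.py <<'E'
import sys
from h import *
# usage: go.py x y z yaw [tiltx tilty]  -> shares; tilt = extra rotvec about tool axes (deg)
def rel(p,yaw,tx=0,ty=0):
    s=get_state();A=R.from_euler('xyz',s['ee_rot'])
    B=R.from_euler('xyz',[np.pi,0,yaw])*R.from_rotvec(np.radians([tx,ty,0]))
    d=A.inv().apply(np.array(p)-s['eef_pos']);t=(A.inv()*B).as_rotvec()
    return d,t
if __name__=='__main__':
    v=[float(x) for x in sys.argv[1:]]
    d,t=rel(v[:3],v[3],*v[4:])
    print('slide',(d/.5).round(4).tolist(),'turn',(t/2/np.pi).round(4).tolist(),'mm',np.linalg.norm(d)*1e3,'rows',max(np.linalg.norm(d)/.0417,np.degrees(np.linalg.norm(t))/7.16).round(1))
E
python3 go.py 0.42 -0.25 .24 -1.51;python3 go.py 0.33 -0.44 .24 -2.2
```

```text
slide [-0.6041, 0.5806, -0.0278] turn [0.0002, 0.0001, -0.2012] mm 419.1578284331617 rows 10.1
slide [-0.2995, 0.2907, -0.0282] turn [0.0002, 0.0, -0.0913] mm 209.17003550010958 rows 5.0
```

```bash
python3 -m crank '[{"slide":[-0.3,0.29,-0.028],"turn":[0,0,-0.1],"fingers":1},{"slide":[-0.3,0.29,-0.028],"turn":[0,0,-0.1],"fingers":1},{"slide":[-0.3,0.29,-0.028],"turn":[0,0,-0.1],"fingers":1},{"slide":[-0.3,0.29,-0.028],"turn":[0,0,-0.1],"fingers":1},{"slide":[-0.3,0.29,-0.028],"turn":[0,0,-0.1],"fingers":1}]' 20; python3 go.py .42 -.25 .24 -1.51
```

```text
t: 0.52
eef_pos: [0.3303, -0.4395, 0.2401]
ee_rot: [3.141, 0.0, -2.143]
force: [1.6, 0.6, 0.1]
width: 0.0879
slide [-0.4157, 0.0544, 0.0003] turn [0.0001, 0.0001, -0.1008] mm 209.62034964060254 rows 5.1
```

```bash
python3 -m crank '[{"slide":[-0.41,0.054,0],"turn":[0,0,-0.1],"fingers":1},{"slide":[-0.41,0.054,0],"turn":[0,0,-0.1],"fingers":1},{"slide":[-0.41,0.054,0],"turn":[0,0,-0.1],"fingers":1},{"slide":[-0.41,0.054,0],"turn":[0,0,-0.1],"fingers":1},{"slide":[-0.41,0.054,0],"turn":[0,0,-0.1],"fingers":1}]'; python3 go.py .45 -.06 .24 -1.51
```

```text
t: 0.93
eef_pos: [0.4198, -0.2527, 0.2405]
ee_rot: [-3.141, 0.0, -1.518]
force: [1.3, -0.7, -0.9]
width: 0.0877
slide [-0.3817, -0.0808, 0.0011] turn [-0.0, 0.0, -0.0012] mm 195.0993201502103 rows 4.7
```

```bash
python3 -m crank '[{"slide":[-0.38,-0.08,0],"turn":[0,0,-0.001],"fingers":1},{"slide":[-0.38,-0.08,0],"turn":[0,0,-0.001],"fingers":1},{"slide":[-0.38,-0.08,0],"turn":[0,0,-0.001],"fingers":1},{"slide":[-0.38,-0.08,0],"turn":[0,0,-0.001],"fingers":1},{"slide":[-0.38,-0.08,0],"turn":[0,0,-0.001],"fingers":1}]'; python3 go.py .4625 .1 .2 -1.511
```

```text
t: 1.35
eef_pos: [0.4505, -0.0603, 0.2406]
ee_rot: [-3.141, 0.0, -1.516]
force: [0.4, 0.2, -0.0]
width: 0.0877
slide [-0.3188, -0.0413, 0.0813] turn [-0.0001, 0.0001, -0.0009] mm 165.77993266063683 rows 4.0
```

```bash
python3 -m crank '[{"slide":[-0.32,-0.041,0.08],"turn":[0,0,-0.001],"fingers":1},{"slide":[-0.32,-0.041,0.08],"turn":[0,0,-0.001],"fingers":1},{"slide":[-0.32,-0.041,0.08],"turn":[0,0,-0.001],"fingers":1},{"slide":[-0.32,-0.041,0.08],"turn":[0,0,-0.001],"fingers":1},{"slide":[-0.32,-0.041,0.08],"turn":[0,0,-0.001],"fingers":1}]'; python3 go.py .4625 .1565 .17 -1.511;python3 - <<'E'
from h import *
cv2.imwrite('pics/side1.png',grab_frame('side')[:,:,::-1])
crop('side','s1',140,150,260,200,3)
crop('top','t1',120,120,260,180,3)
print(proj('side',[(.4625,.1565,.084)]),proj('top',[(.4625,.1565,.084)]))
E
```

```text
t: 1.77
eef_pos: [0.4623, 0.1026, 0.1986]
ee_rot: [3.14, -0.0, -1.507]
force: [-0.6, -1.1, -0.4]
width: 0.0871
slide [-0.1076, -0.0073, 0.0572] turn [0.0003, -0.0, 0.0006] mm 61.051763189922646 rows 1.5
[[261.79559586 273.71675994]] [[244.28896454 221.81835743]]
```

View pics/s1.png

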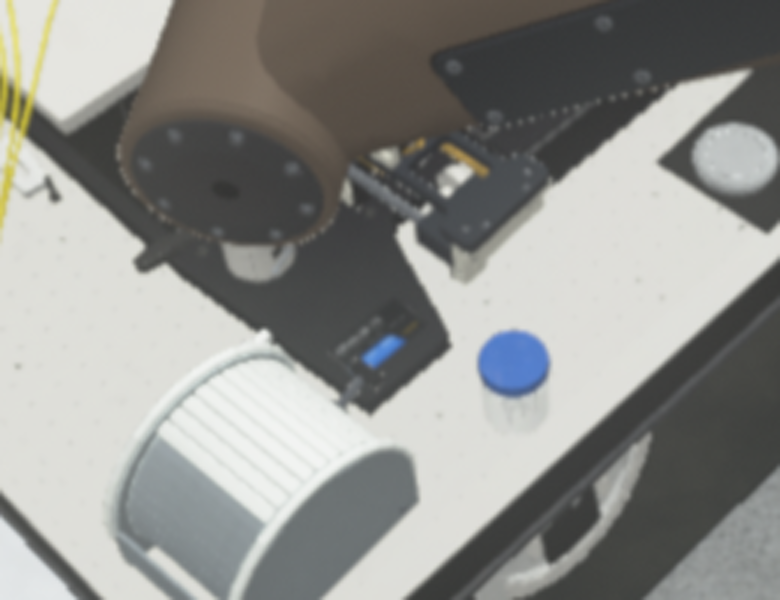

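View pics/t1.png

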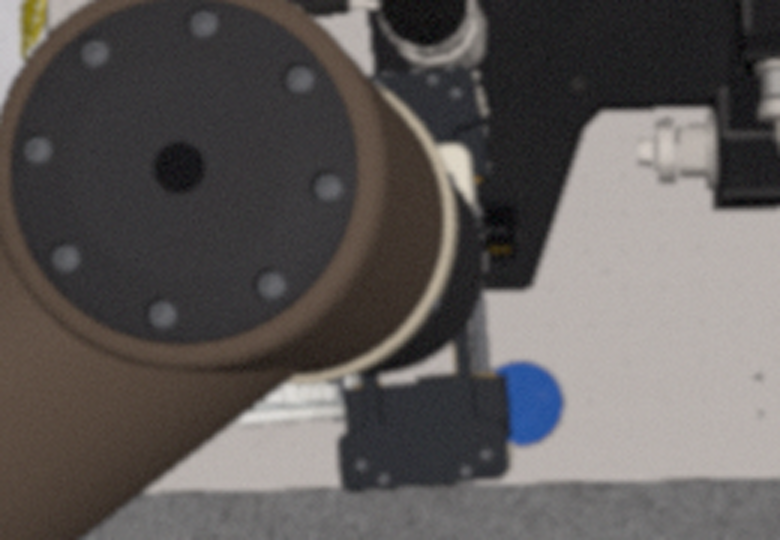

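Run:
```python
from h import *
def tri(a,b):
    o1,d1=ray('side',[a]);o2,d2=ray('top',[b]);d1=d1[0];d2=d2[0]
    s=np.linalg.lstsq(np.c_[d1,-d2],o2-o1,rcond=None)[0]
    return (o1+d1*s[0]).round(3),(o2+d2*s[1]).round(3)
print(tri((220,214),(261,121)))
print(tri((189,235),(209,120)))  # handle tip
print(plane('top',[(265,145)],0.03), plane('side',[(228,242)],0))
s=cv2.imread('pics/side0.png')[:,:,::-1];t=cv2.imread('pics/top0.png')[:,:,::-1]
crop('side','s0cyl',170,180,110,80,6,s);crop('top','t0cyl',190,80,110,80,6,t)
```

```text
(array([0.645, 0.12 , 0.101]), array([0.644, 0.119, 0.101]))
(array([0.644, 0.21 , 0.109]), array([0.646, 0.212, 0.11 ]))
[[0.61565217 0.12251526 0.03      ]] [[0.6365287  0.12212297 0.        ]]
```

View pics/s0cyl.png

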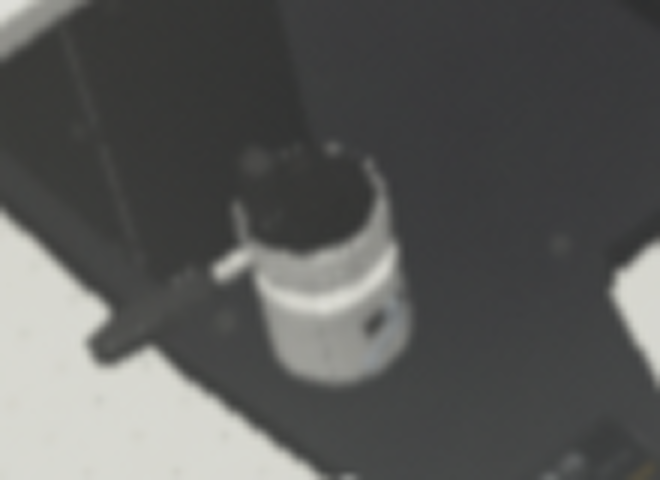

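View pics/t0cyl.png

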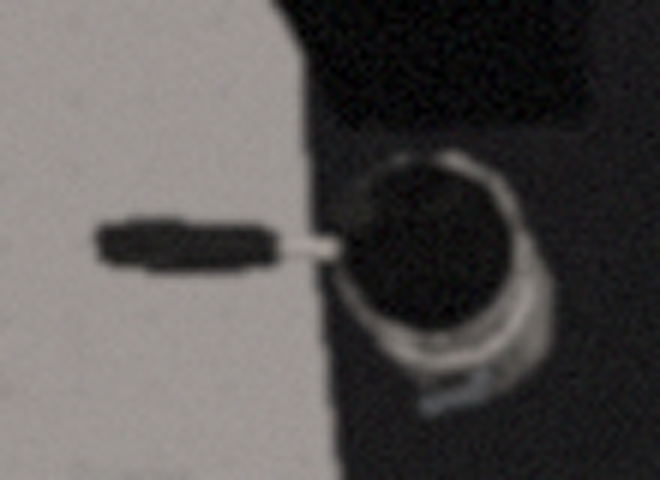

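```bash
python3 -m crank '[{"slide":[-0.106,-0.006,0.06],"turn":[0,0,0],"fingers":1},{"slide":[-0.106,-0.006,0.06],"turn":[0,0,0],"fingers":1},{"slide":[-0.106,-0.006,0.13],"turn":[0,0,0],"fingers":1},{"slide":[-0.106,-0.006,0.13],"turn":[0,0,0],"fingers":1}]'; python3 go.py .4625 .1565 .069 -1.511;python3 - <<'E'
from h import *
crop('side','s2',180,200,160,120,5)
E
```

```text
t: 2.25
eef_pos: [0.4598, 0.1487, 0.1312]
ee_rot: [3.135, -0.003, -1.513]
force: [-1.8, -0.8, -1.5]
width: 0.0878
slide [-0.0157, -0.0072, 0.1243] turn [0.001, -0.0004, -0.0003] mm 62.72146985198346 rows 1.5
```

View pics/s2.png

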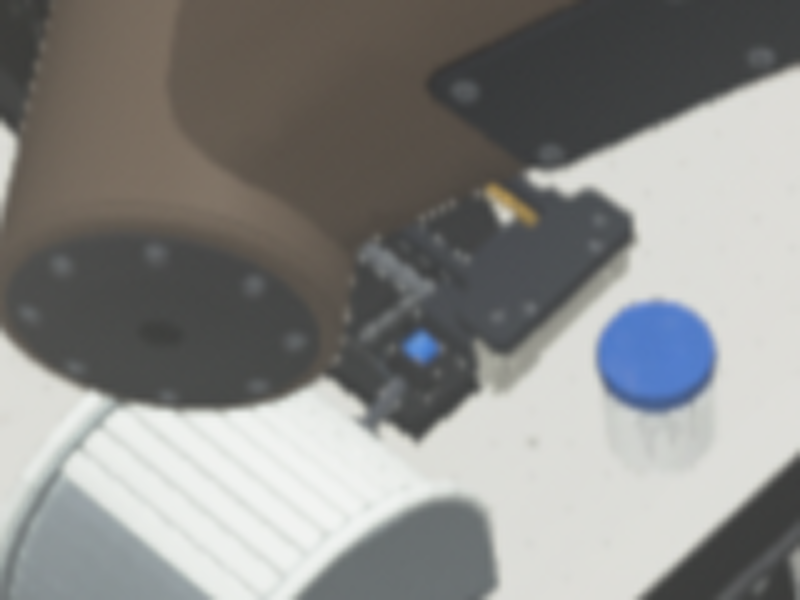

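Run:
```python
from h import *
s=get_state();print(s['eef_pos'],s['ee_rot'],s['force'],s['moment'],s['q'].round(3))
def tri(a,b):
    o1,d1=ray('side',[a]);o2,d2=ray('top',[b]);d1=d1[0];d2=d2[0]
    s=np.linalg.lstsq(np.c_[d1,-d2],o2-o1,rcond=None)[0]
    return (o1+d1*s[0]).round(3),(o2+d2*s[1]).round(3)
print(tri((215,213),(180,176)))
crop('top','t2',120,120,260,180,3)
```

```text
[0.46067091 0.14853928 0.13356893] [ 3.13671548e+00 -3.07273782e-03 -1.51273801e+00] [-0.31468663 -1.04751816  0.68447204] [-0.0742898   0.07385076  0.02931695] [ 0.719  0.133 -0.525 -0.001 -0.919 -0.66 ]
(array([0.512, 0.203, 0.298]), array([0.516, 0.206, 0.3  ]))
```

View pics/t2.png

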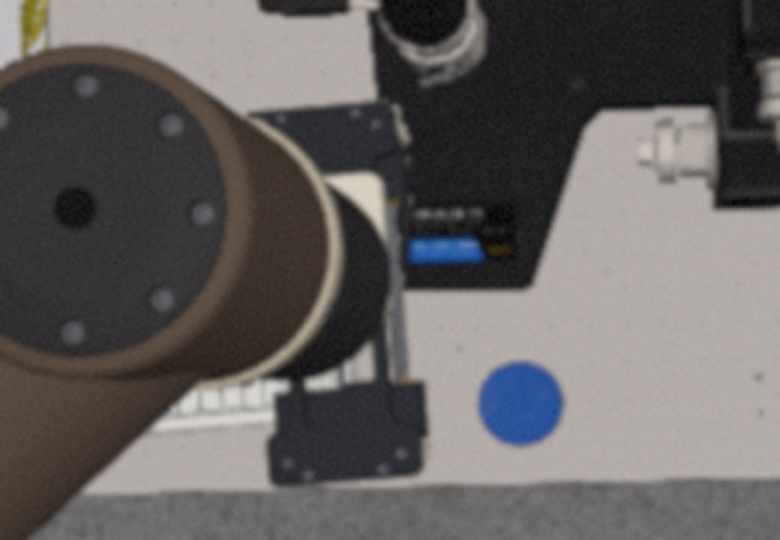

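Run:
```python
from h import *
def tri(a,b):
    o1,d1=ray('side',[a]);o2,d2=ray('top',[b]);d1=d1[0];d2=d2[0]
    s=np.linalg.lstsq(np.c_[d1,-d2],o2-o1,rcond=None)[0]
    return (o1+d1*s[0]).round(3),(o2+d2*s[1]).round(3)
print(tri((212,266.5),(145,189.5)))
```

```text
(array([0.474, 0.259, 0.215]), array([0.508, 0.284, 0.229]))
```

Run:
```python
from h import *
for z in (.13,.2,.25,.3,.35,.4,.45,.5): print(z,proj('top',[(.46,.149,z)]),proj('side',[(.46,.149,z)]))
```

```text
0.13 [[243.72980444 221.59891541]] [[263.01345029 260.67372651]]
0.2 [[235.64901933 219.04945585]] [[259.5976423  241.61205206]]
0.25 [[228.95260439 216.93693528]] [[256.95480896 226.85451673]]
0.3 [[221.2982046  214.52239273]] [[254.12240156 211.02928915]]
0.35 [[212.46393541 211.73592265]] [[251.07950485 194.0174851 ]]
0.4 [[202.15347423 208.48418435]] [[247.80205129 175.68211811]]
0.45 [[189.96189036 204.63965251]] [[244.26221371 155.86456956]]
0.5 [[175.32068188 200.02333154]] [[240.42765472 134.38021467]]
```

Run:
```python
from h import *
o,d=ray('side',[(212,266.5)]);d=d[0]
for s in (.7,.75,.8,.85,.9,.95,1.0): print(s,(o+d*s).round(3), 'diam',64*s/587)
o,d=ray('top',[(145,189.5)]);d=d[0]
for s in (.4,.45,.5,.55,.6,.65,.7): print(s,(o+d*s).round(3),'diam',100*s/497)
```

```text
0.7 [0.241 0.369 0.585] diam 0.07632027257240204
0.75 [0.267 0.357 0.544] diam 0.0817717206132879
0.8 [0.293 0.344 0.502] diam 0.08722316865417377
0.85 [0.32  0.332 0.46 ] diam 0.09267461669505962
0.9 [0.346 0.319 0.418] diam 0.09812606473594548
0.95 [0.372 0.307 0.376] diam 0.10357751277683135
1.0 [0.399 0.295 0.334] diam 0.10902896081771721
0.4 [0.458 0.14  0.601] diam 0.08048289738430583
0.45 [0.464 0.159 0.552] diam 0.09054325955734406
0.5 [0.471 0.178 0.503] diam 0.1006036217303823
0.55 [0.478 0.197 0.454] diam 0.11066398390342054
0.6 [0.484 0.216 0.404] diam 0.12072434607645875
0.65 [0.491 0.235 0.355] diam 0.13078470824949698
0.7 [0.498 0.254 0.306] diam 0.14084507042253522
```

```bash
python3 -m crank '[{"slide":[-0.0157,-0.005,0.06],"turn":[0.0005,0,0],"fingers":1},{"slide":[-0.0157,-0.005,0.06],"turn":[0.0005,0,0],"fingers":1},{"slide":[-0.0157,-0.005,0.124],"turn":[0.0005,0,0],"fingers":1},{"slide":[-0.0157,-0.005,0.124],"turn":[0.0005,0,0],"fingers":1},{"slide":[-0.0157,-0.005,0.128],"turn":[0.0005,0,0],"fingers":1}]'; python3 go.py .4625 .1565 .069 -1.511;python3 - <<'E'
from h import *
crop('side','s3',180,200,160,120,5)
crop('top','t3',190,160,160,120,5)
E
```

```text
t: 2.77
eef_pos: [0.4647, 0.1579, 0.0728]
ee_rot: [-3.139, -0.001, -1.512]
force: [-0.1, 1.1, 0.2]
width: 0.0874
slide [0.0025, 0.0045, 0.0075] turn [-0.0004, -0.0001, -0.0001] mm 4.560247691309198 rows 0.1
```

View pics/s3.png

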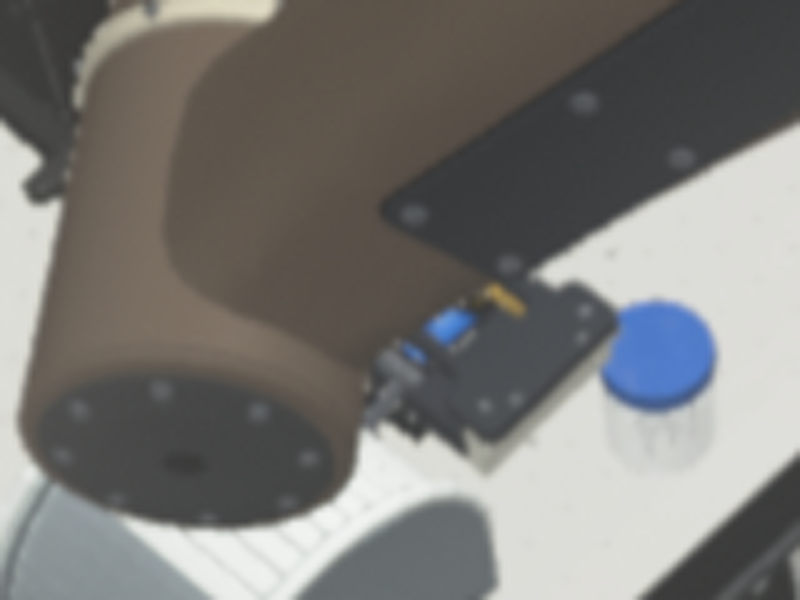

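View pics/t3.png

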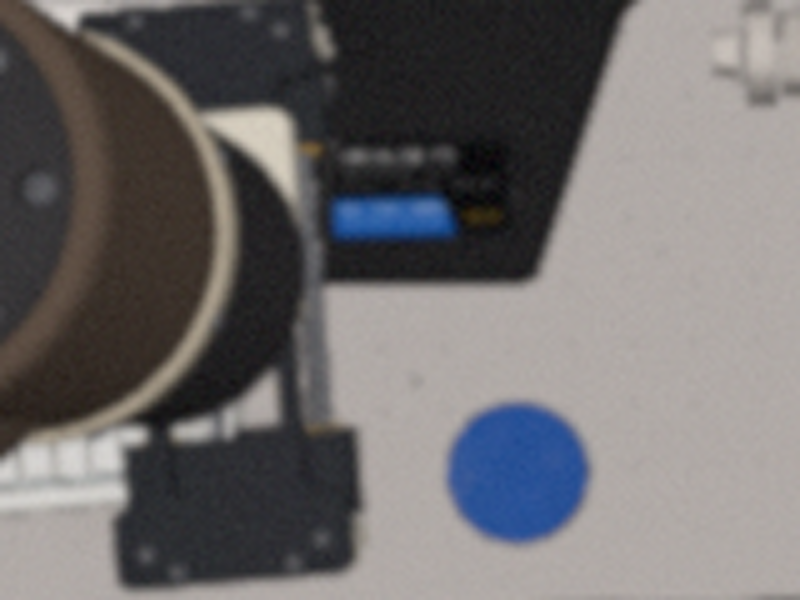

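```bash
python3 -m crank '[{"slide":[0.0025,0.004,0.008],"turn":[0,0,0],"fingers":1},{"slide":[0.0025,0.004,0.008],"turn":[0,0,0],"fingers":-1},{"slide":[0.0025,0.004,0.008],"turn":[0,0,0],"fingers":-1},{"slide":[0.0025,0.004,0.008],"turn":[0,0,0],"fingers":-1},{"slide":[0.0025,0.004,0.008],"turn":[0,0,0],"fingers":-1}]' 20;python3 -m crank '[{"slide":[0,0,0],"turn":[0,0,0],"fingers":-1},{"slide":[0,0,0],"turn":[0,0,0],"fingers":-1},{"slide":[0,0,0],"turn":[0,0,0],"fingers":-1}]' 20; python3 go.py .4625 .1565 .069 -1.511
```

```text
t: 3.28
eef_pos: [0.4627, 0.1576, 0.0679]
ee_rot: [-3.138, 0.0, -1.511]
force: [0.3, 0.0, -0.4]
width: 0.0665
t: 3.53
eef_pos: [0.4625, 0.1574, 0.0675]
ee_rot: [-3.138, -0.0, -1.511]
force: [0.1, 0.2, 0.1]
width: 0.0464
slide [0.0018, 0.0001, -0.003] turn [-0.0005, -0.0, -0.0] mm 1.7466607465463222 rows 0.0
```

```bash
python3 -m crank '[{"slide":[0,0,0],"turn":[0,0,0],"fingers":-1},{"slide":[0,0,0],"turn":[0,0,0],"fingers":-1},{"slide":[0,0,0],"turn":[0,0,0],"fingers":-1},{"slide":[0,0,0],"turn":[0,0,0],"fingers":-1},{"slide":[0,0,0],"turn":[0,0,0],"fingers":-1}]' 20; python3 go.py .4625 .1565 .069 -1.511
```

```text
t: 3.95
eef_pos: [0.4639, 0.1577, 0.068]
ee_rot: [-3.136, 0.0, -1.511]
force: [6.2, -2.5, -0.9]
width: 0.0258
slide [0.0023, 0.0029, -0.002] turn [-0.0009, 0.0001, 0.0] mm 2.119066146956787 rows 0.1
```

Run:
```python
import numpy as np
P=lambda t:116*np.array([-np.cos(np.radians(t)),np.sin(np.radians(t))])
b=17
for s in (17,37,62,87): 
    for t in np.linspace(s,{17:37,37:62,62:87,87:113}[s],6)[1:]:
        d=(P(t)-P(s))/500; print(s,round(t,1),'x',round(-d[0],4),'z',round(-d[1],4))
```

```text
17 21.0 x -0.0053 z -0.0153
17 25.0 x -0.0116 z -0.0302
17 29.0 x -0.019 z -0.0446
17 33.0 x -0.0273 z -0.0585
17 37.0 x -0.0366 z -0.0718
37 42.0 x -0.0129 z -0.0156
37 47.0 x -0.0271 z -0.0301
37 52.0 x -0.0424 z -0.0432
37 57.0 x -0.0589 z -0.055
37 62.0 x -0.0764 z -0.0652
62 67.0 x -0.0183 z -0.0087
62 72.0 x -0.0372 z -0.0158
62 77.0 x -0.0567 z -0.0212
62 82.0 x -0.0766 z -0.0249
62 87.0 x -0.0968 z -0.0268
87 92.2 x -0.021 z -0.0001
87 97.4 x -0.042 z 0.0016
87 102.6 x -0.0628 z 0.0053
87 107.8 x -0.0831 z 0.0108
87 113.0 x -0.1028 z 0.0181
```

```bash
python3 -m crank '[{"slide":[-0.0055,-0.001,-0.0152],"turn":[0,0,0],"fingers":-1},{"slide":[-0.0122,-0.002,-0.0301],"turn":[0,0,0],"fingers":-1},{"slide":[-0.0203,-0.002,-0.0447],"turn":[0,0,0],"fingers":-1},{"slide":[-0.0291,-0.002,-0.0586],"turn":[0,0,0],"fingers":-1},{"slide":[-0.0366,-0.002,-0.0718],"turn":[0,0,0],"fingers":-1}]' 20
```

```text
t: 4.37
eef_pos: [0.4628, 0.1763, 0.104]
ee_rot: [-3.137, 0.001, -1.511]
force: [4.3, 3.8, -7.1]
width: 0.0254
```

```bash
python3 -m crank '[{"slide":[-0.0129,-0.001,-0.0156],"turn":[0,0,0],"fingers":-1},{"slide":[-0.0271,-0.001,-0.0301],"turn":[0,0,0],"fingers":-1},{"slide":[-0.0424,-0.001,-0.0432],"turn":[0,0,0],"fingers":-1},{"slide":[-0.0589,-0.001,-0.055],"turn":[0,0,0],"fingers":-1},{"slide":[-0.0764,-0.001,-0.0652],"turn":[0,0,0],"fingers":-1}]' 20
```

```text
t: 4.78
eef_pos: [0.4603, 0.2145, 0.1368]
ee_rot: [-3.138, -0.0, -1.511]
force: [4.1, -1.0, -3.4]
width: 0.0257
```

```bash
python3 -m crank '[{"slide":[-0.0183,0,-0.0087],"turn":[0,0,0],"fingers":-1},{"slide":[-0.0372,-0.001,-0.0158],"turn":[0,0,0],"fingers":-1},{"slide":[-0.0567,-0.001,-0.0212],"turn":[0,0,0],"fingers":-1},{"slide":[-0.0766,-0.002,-0.0249],"turn":[0,0,0],"fingers":-1},{"slide":[-0.0968,-0.002,-0.0268],"turn":[0,0,0],"fingers":-1}]' 20
```

```text
t: 5.2
eef_pos: [0.4574, 0.2626, 0.1498]
ee_rot: [-3.14, -0.001, -1.511]
force: [-4.4, -2.0, 4.4]
width: 0.0259
```

```bash
python3 -m crank '[{"slide":[-0.021,0,-0.0001],"turn":[0,0,0],"fingers":-1},{"slide":[-0.042,0,0.0016],"turn":[0,0,0],"fingers":-1},{"slide":[-0.0628,0,0.0053],"turn":[0,0,0],"fingers":-1},{"slide":[-0.0831,0,0.0108],"turn":[0,0,0],"fingers":-1},{"slide":[-0.0831,0,0.0108],"turn":[0,0,0],"fingers":-1}]' 20
```

```text
t: 5.62
eef_pos: [0.4547, 0.3061, 0.1437]
ee_rot: [-3.14, 0.001, -1.51]
force: [-6.5, 0.7, 5.5]
width: 0.0257
```

```bash
python3 -m crank '[{"slide":[0,0,0],"turn":[0,0,0],"fingers":0.25},{"slide":[0,0,0],"turn":[0,0,0],"fingers":0.25},{"slide":[0,0,-0.01],"turn":[0,0,0],"fingers":0.25},{"slide":[0,0,-0.05],"turn":[0,0,0],"fingers":0.25},{"slide":[0,0,-0.12],"turn":[0,0,0],"fingers":0.25}]' 20
python3 go.py .45 .07 .25 -3.08
```

```text
t: 6.03
eef_pos: [0.4543, 0.3022, 0.2015]
ee_rot: [3.14, -0.004, -1.512]
force: [0.5, 1.4, -0.8]
width: 0.052
slide [0.4636, 0.036, -0.0948] turn [-0.0003, -0.0008, 0.2495] mm 237.28493090902626 rows 12.5
```

```bash
python3 -m crank '[{"slide":[0.0,0.0,-0.07],"turn":[0,0,0],"fingers":0.5},{"slide":[0.1,0.0,-0.09],"turn":[0,0,0.03],"fingers":0.5},{"slide":[0.2,0.0,-0.09],"turn":[0,0,0.06],"fingers":0.5},{"slide":[0.3,0.0,-0.09],"turn":[0,0,0.09],"fingers":0.5},{"slide":[0.4,0.03,-0.09],"turn":[0,0,0.12],"fingers":0.5}]' 
python3 go.py .45 -.05 .25 -3.08
```

```text
t: 6.45
eef_pos: [0.458, 0.1371, 0.2496]
ee_rot: [-3.138, 0.003, -2.017]
force: [1.5, -1.2, -0.3]
width: 0.0651
slide [0.3445, -0.1471, -0.0012] turn [-0.0003, 0.0007, 0.1692] mm 187.3011035954804 rows 8.5
```

```bash
python3 -m crank '[{"slide":[0.34,-0.147,0],"turn":[0,0,0.1],"fingers":0.5},{"slide":[0.34,-0.147,0],"turn":[0,0,0.1],"fingers":0.5},{"slide":[0.34,-0.147,0],"turn":[0,0,0.1],"fingers":0.5},{"slide":[0.34,-0.147,0],"turn":[0,0,0.1],"fingers":0.5},{"slide":[0.34,-0.147,0],"turn":[0,0,0.1],"fingers":0.5}]'
python3 - <<'E'
from h import *
for n in('top','side'): cv2.imwrite(f'pics/{n}4.png',grab_frame(n)[:,:,::-1])
E
python3 -c "
import sys;sys.path.insert(0,'.')
from h import *
crop('top','t4',120,160,200,130,4,cv2.imread('pics/top4.png')[:,:,::-1])
crop('side','s4',165,225,170,150,4,cv2.imread('pics/side4.png')[:,:,::-1])"
```

```text
t: 6.87
eef_pos: [0.4506, -0.0501, 0.2495]
ee_rot: [-3.14, 0.004, -2.644]
force: [-0.6, -0.0, -1.0]
width: 0.0654
```

View pics/t4.png

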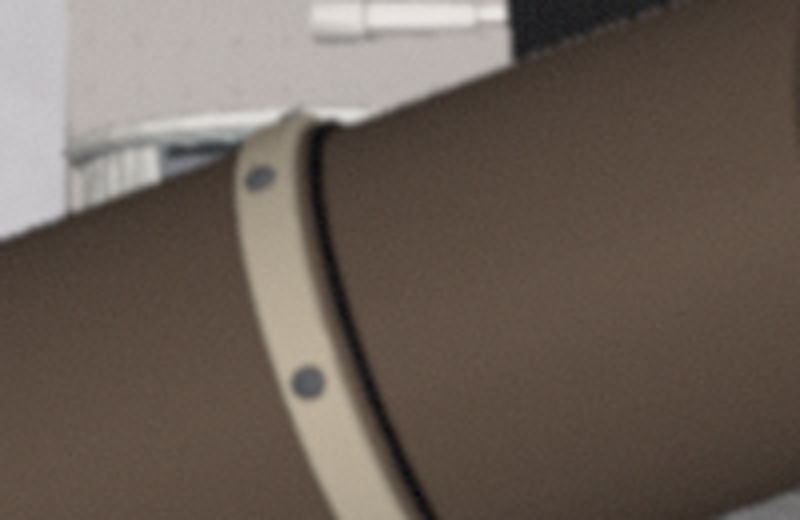

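View pics/s4.png

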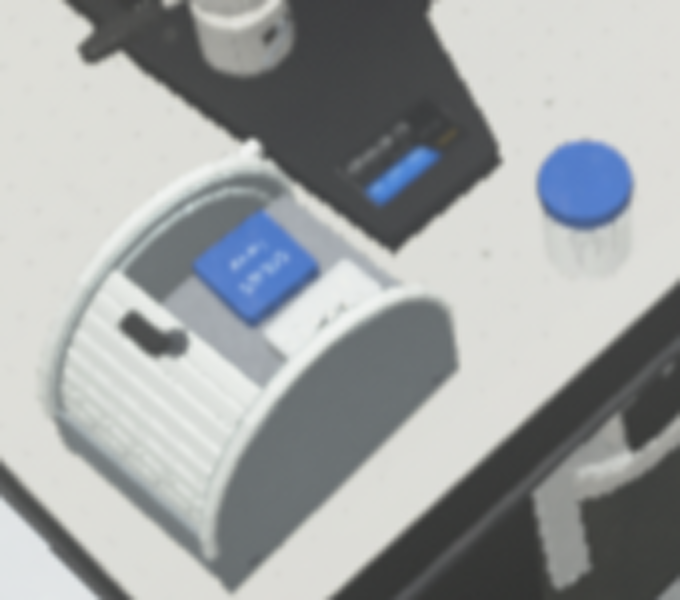

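Run:
```python
from h import *
c=np.array([(195,266),(258,212),(319,268),(252,320)])/4+[165,225]
M=plane('side',c,.078);ctr=M.mean(0)
cab=np.array([0.45594,0.26713,1.63021])
L=R.from_euler('z',-cab[2]).apply(M-[cab[0],cab[1],0])
print(ctr,L.round(4),L.mean(0))
for i in range(4):
    e=L[(i+1)%4]-L[i];print(np.linalg.norm(e).round(4),np.degrees(np.arctan2(e[1],e[0])).round(1))
n=plane('side',np.array([(268,332),(345,260)])/4+[165,225],.081)
print(R.from_euler('z',-cab[2]).apply(n-[cab[0],cab[1],0]).round(4))
k=np.array([(160,337)])/4+[165,225]; print(proj('side',R.from_euler('z',cab[2]).apply([(.0509,0,.1543)])+[cab[0],cab[1],0]),k)
```

```text
[0.48336576 0.23393795 0.078     ] [[-0.0134 -0.0506  0.078 ]
 [-0.0593 -0.0495  0.078 ]
 [-0.056   0.0014  0.078 ]
 [-0.0104 -0.003   0.078 ]] [-0.03476199 -0.02540647  0.078     ]
0.0459 178.6
0.051 86.3
0.0458 -5.5
0.0478 -93.7
[[-0.01    0.0103  0.081 ]
 [-0.0676  0.0101  0.081 ]]
[[200.83846021 307.56166428]] [[205.   309.25]]
```

```bash
cat > cab.py <<'E'
import sys
from h import *
cab=np.array([0.45594,0.26713,1.63021])
C=R.from_euler('z',cab[2]);yaw=-3.082
def pose(tx,ty): return R.from_euler('xyz',[np.pi,0,yaw])*R.from_rotvec(np.radians([tx,ty,0]))
def w2c(P): return C.inv().apply(np.atleast_2d(P)-[cab[0],cab[1],0])
def c2w(P): return C.apply(np.atleast_2d(P))+[cab[0],cab[1],0]
def rep(tcp,B,w):
    h=.0965-(.088-w)/2
    pts={'body':[(sx*.039,sy*h,-.066) for sx in(-1,1) for sy in(-1,1)],'bodyup':[(sx*.039,sy*h,-.11) for sx in(-1,1) for sy in(-1,1)],'tips':[(0,s*w/2,0) for s in(-1,1)]+[(0,s*(w/2+.021),0) for s in(-1,1)]}
    for k,v in pts.items(): print(k,(w2c(B.apply(v)+tcp)*1e3).round(0).tolist())
def cmd(tcp,B):
    s=get_state();A=R.from_euler('xyz',s['ee_rot'])
    d=A.inv().apply(tcp-s['eef_pos']);t=(A.inv()*B).as_rotvec()
    print('slide',(d/.5).round(4).tolist(),'turn',(t/2/np.pi).round(4).tolist(),'rows',max(np.linalg.norm(d)/.0417,np.degrees(np.linalg.norm(t))/7.16).round(1),'tcp',tcp.round(4))
E
python3 - <<'E'
from cab import *
B=pose(-8,-5)
tcp=c2w([(-.006,-.019,.068)])[0]-B.apply([0,.044,0])
rep(tcp,B,.088)
print('above');cmd(tcp+[0,0,.11],B)
B2=pose(0,-5); t2=c2w([(-.070,-.019,.069)])[0]; rep(t2,B2,.088)
E
```

```text
body [[-155.0, -53.0, 117.0], [37.0, -52.0, 144.0], [-154.0, 25.0, 110.0], [37.0, 26.0, 137.0]]
bodyup [[-161.0, -49.0, 160.0], [30.0, -48.0, 187.0], [-160.0, 29.0, 154.0], [31.0, 30.0, 180.0]]
tips [[-93.0, -20.0, 56.0], [-6.0, -19.0, 68.0], [-114.0, -20.0, 53.0], [15.0, -19.0, 71.0]]
above
slide [-0.3026, 0.4459, 0.1552] turn [-0.019, -0.0179, 0.0694] rows 6.7 tcp [0.4781 0.2188 0.1719]
body [[-166.0, -52.0, 138.0], [27.0, -52.0, 138.0], [-167.0, 26.0, 131.0], [26.0, 26.0, 131.0]]
bodyup [[-166.0, -48.0, 182.0], [27.0, -48.0, 182.0], [-167.0, 29.0, 175.0], [26.0, 29.0, 175.0]]
tips [[-114.0, -19.0, 69.0], [-26.0, -19.0, 69.0], [-135.0, -19.0, 69.0], [-5.0, -19.0, 69.0]]
```

```bash
python3 -m crank '[{"slide":[-0.19,0.27,0.0],"turn":[-0.019,-0.018,0.0694],"fingers":1},{"slide":[-0.19,0.27,0.0],"turn":[-0.019,-0.018,0.0694],"fingers":1},{"slide":[-0.19,0.27,0.0],"turn":[-0.019,-0.018,0.0694],"fingers":1},{"slide":[-0.19,0.27,0.0],"turn":[-0.019,-0.018,0.0694],"fingers":1},{"slide":[-0.19,0.27,0.0],"turn":[-0.019,-0.018,0.0694],"fingers":1}]'
cat > w1.py <<'E'
from cab import *
B=pose(-8,-5)
tcp=c2w([(-.006,-.019,.068)])[0]-B.apply([0,.044,0])
cmd(tcp+[0,0,.11],B);cmd(tcp+[0,0,.05],B);cmd(tcp,B)
E
python3 w1.py
```

```text
t: 7.38
eef_pos: [0.4697, 0.1224, 0.2496]
ee_rot: [2.997, 0.089, -3.082]
force: [-0.2, 0.6, 0.7]
width: 0.0867
slide [-0.0145, 0.1667, 0.1832] turn [0.0008, 0.0001, 0.001] rows 3.0 tcp [0.4781 0.2188 0.1719]
slide [-0.0039, 0.1496, 0.3015] turn [0.0008, 0.0001, 0.001] rows 4.0 tcp [0.4781 0.2188 0.1119]
slide [0.005, 0.1352, 0.4001] turn [0.0008, 0.0001, 0.001] rows 5.1 tcp [0.4781 0.2188 0.0619]
```

```bash
python3 -m crank '[{"slide":[-0.015,0.15,0.09],"turn":[0,0,0.001],"fingers":1},{"slide":[-0.015,0.167,0.16],"turn":[0,0,0.001],"fingers":1},{"slide":[-0.015,0.167,0.183],"turn":[0,0,0.001],"fingers":1},{"slide":[-0.0145,0.167,0.183],"turn":[0,0,0.001],"fingers":1}]'
python3 w1.py
python3 - <<'E'
from h import *
crop('side','s5',150,200,200,150,4)
E
```

```text
t: 7.72
eef_pos: [0.4751, 0.2159, 0.1656]
ee_rot: [3.004, 0.08, -3.082]
force: [-0.1, -0.2, -1.3]
width: 0.0881
slide [-0.0073, 0.007, -0.0111] turn [-0.0003, -0.0012, 0.0009] rows 0.2 tcp [0.4781 0.2188 0.1719]
slide [0.0023, -0.0094, 0.1074] turn [-0.0003, -0.0012, 0.0009] rows 1.3 tcp [0.4781 0.2188 0.1119]
slide [0.0103, -0.0231, 0.2061] turn [-0.0003, -0.0012, 0.0009] rows 2.5 tcp [0.4781 0.2188 0.0619]
```

View pics/s5.png

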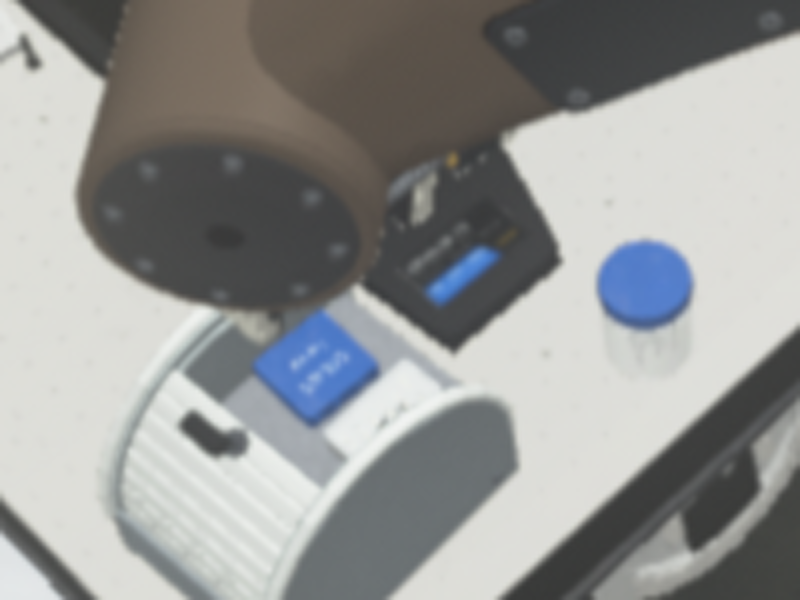

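```bash
python3 -m crank '[{"slide":[0,0,0],"turn":[0,0,0],"fingers":1},{"slide":[0,0,0],"turn":[0,0,0],"fingers":1}]'
python3 w1.py
```

```text
t: 7.93
eef_pos: [0.4778, 0.2138, 0.172]
ee_rot: [3.0, 0.087, -3.084]
force: [-0.2, -0.6, -0.3]
width: 0.0877
slide [-0.0012, 0.0098, 0.0018] turn [0.0002, -0.0001, 0.0006] rows 0.1 tcp [0.4781 0.2188 0.1719]
slide [0.0092, -0.007, 0.1202] turn [0.0002, -0.0001, 0.0006] rows 1.4 tcp [0.4781 0.2188 0.1119]
slide [0.0179, -0.021, 0.2188] turn [0.0002, -0.0001, 0.0006] rows 2.6 tcp [0.4781 0.2188 0.0619]
```

```bash
python3 -m crank '[{"slide":[0.003,0.003,0.05],"turn":[0,0,0],"fingers":1},{"slide":[0.009,-0.007,0.12],"turn":[0,0,0],"fingers":1},{"slide":[0.009,-0.007,0.12],"turn":[0,0,0],"fingers":1},{"slide":[0.009,-0.007,0.12],"turn":[0,0,0],"fingers":1}]'
python3 w1.py
python3 - <<'E'
from h import *
crop('side','s6',190,240,120,90,6)
E
```

```text
t: 8.27
eef_pos: [0.4775, 0.2175, 0.1112]
ee_rot: [3.002, 0.085, -3.086]
force: [0.5, 0.6, 1.8]
width: 0.088
slide [-0.0116, 0.0193, -0.1193] turn [-0.0001, -0.0004, 0.0003] rows 1.5 tcp [0.4781 0.2188 0.1719]
slide [-0.0014, 0.0027, -0.0009] turn [-0.0001, -0.0004, 0.0003] rows 0.0 tcp [0.4781 0.2188 0.1119]
slide [0.007, -0.0111, 0.0978] turn [-0.0001, -0.0004, 0.0003] rows 1.2 tcp [0.4781 0.2188 0.0619]
```

View pics/s6.png

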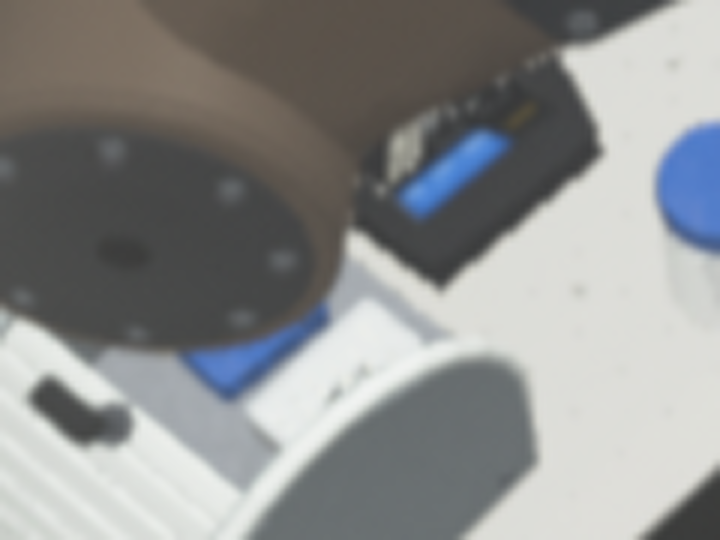

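```bash
python3 -m crank '[{"slide":[0.002,-0.002,0.025],"turn":[0,0,0],"fingers":1},{"slide":[0.004,-0.005,0.05],"turn":[0,0,0],"fingers":1},{"slide":[0.005,-0.008,0.07],"turn":[0,0,0],"fingers":1},{"slide":[0.006,-0.01,0.085],"turn":[0,0,0],"fingers":1},{"slide":[0.006,-0.01,0.085],"turn":[0,0,0],"fingers":1}]'
python3 w1.py
```

```text
t: 8.73
eef_pos: [0.4783, 0.2194, 0.0678]
ee_rot: [3.001, 0.085, -3.086]
force: [-0.3, -0.3, -0.3]
width: 0.0876
slide [-0.0173, 0.0278, -0.2056] turn [0.0001, -0.0003, 0.0004] rows 2.5 tcp [0.4781 0.2188 0.1719]
slide [-0.007, 0.0111, -0.0873] turn [0.0001, -0.0003, 0.0004] rows 1.1 tcp [0.4781 0.2188 0.1119]
slide [0.0015, -0.0029, 0.0114] turn [0.0001, -0.0003, 0.0004] rows 0.1 tcp [0.4781 0.2188 0.0619]
```

```bash
python3 -m crank '[{"slide":[0.001,-0.0015,0.004],"turn":[0,0,0],"fingers":1},{"slide":[0.001,-0.0025,0.0085],"turn":[0,0,0],"fingers":1},{"slide":[0.001,-0.0025,0.0085],"turn":[0,0,0],"fingers":1}]'
cat > w2.py <<'E'
from cab import *
B=pose(-8,-5)
for x in (-.015,-.025,-.035,-.045):
    cmd(c2w([(x,-.019,.0695)])[0]-B.apply([0,.044,0]),B)
E
python3 w2.py
```

```text
t: 8.98
eef_pos: [0.4784, 0.2191, 0.0638]
ee_rot: [3.001, 0.086, -3.085]
force: [-0.3, 0.5, 0.2]
width: 0.0874
slide [0.0006, -0.0185, -0.0019] turn [0.0002, -0.0002, 0.0004] rows 0.2 tcp [0.4787 0.2098 0.0634]
slide [0.0005, -0.0383, -0.0047] turn [0.0002, -0.0002, 0.0004] rows 0.5 tcp [0.4793 0.1998 0.0634]
slide [0.0005, -0.0581, -0.0075] turn [0.0002, -0.0002, 0.0004] rows 0.7 tcp [0.4798 0.1898 0.0634]
slide [0.0004, -0.0779, -0.0103] turn [0.0002, -0.0002, 0.0004] rows 0.9 tcp [0.4804 0.1799 0.0634]
```

```bash
python3 -m crank '[{"slide":[0,-0.0185,-0.002],"turn":[0,0,0],"fingers":1},{"slide":[0,-0.034,-0.004],"turn":[0,0,0],"fingers":1},{"slide":[0,-0.05,-0.006],"turn":[0,0,0],"fingers":1},{"slide":[0,-0.065,-0.008],"turn":[0,0,0],"fingers":1},{"slide":[0,-0.077,-0.01],"turn":[0,0,0],"fingers":1}]'
python3 - <<'E'
from cab import *
s=get_state();rep(s['eef_pos'],R.from_euler('xyz',s['ee_rot']),.0876);print(s['force'])
crop('side','s7',190,240,120,90,6)
crop('top','t7',190,160,160,120,5)
E
```

```text
t: 9.4
eef_pos: [0.4805, 0.1793, 0.0633]
ee_rot: [3.001, 0.086, -3.086]
force: [-0.0, 1.4, 0.6]
width: 0.0875
body [[-194.0, -53.0, 118.0], [-3.0, -52.0, 145.0], [-194.0, 24.0, 112.0], [-3.0, 26.0, 139.0]]
bodyup [[-200.0, -50.0, 162.0], [-9.0, -48.0, 189.0], [-200.0, 28.0, 155.0], [-9.0, 30.0, 182.0]]
tips [[-133.0, -20.0, 57.0], [-46.0, -19.0, 69.0], [-153.0, -20.0, 54.0], [-25.0, -19.0, 72.0]]
[-0.01181862  1.42601481  0.57535615]
```

View pics/s7.png

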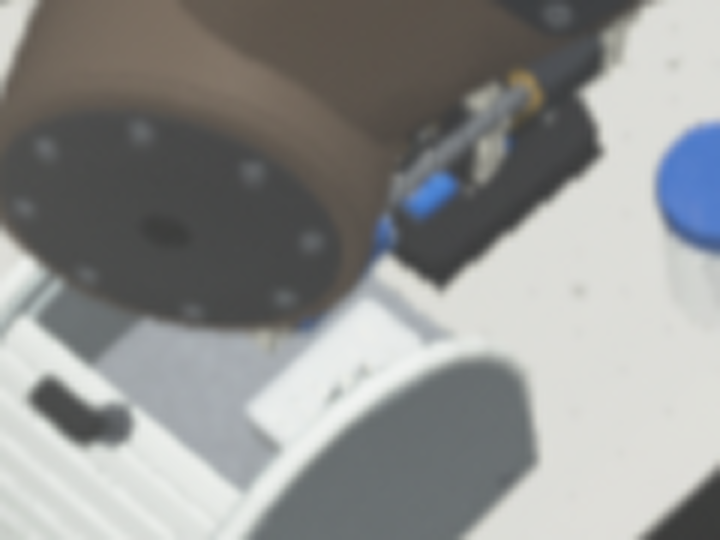

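View pics/t7.png

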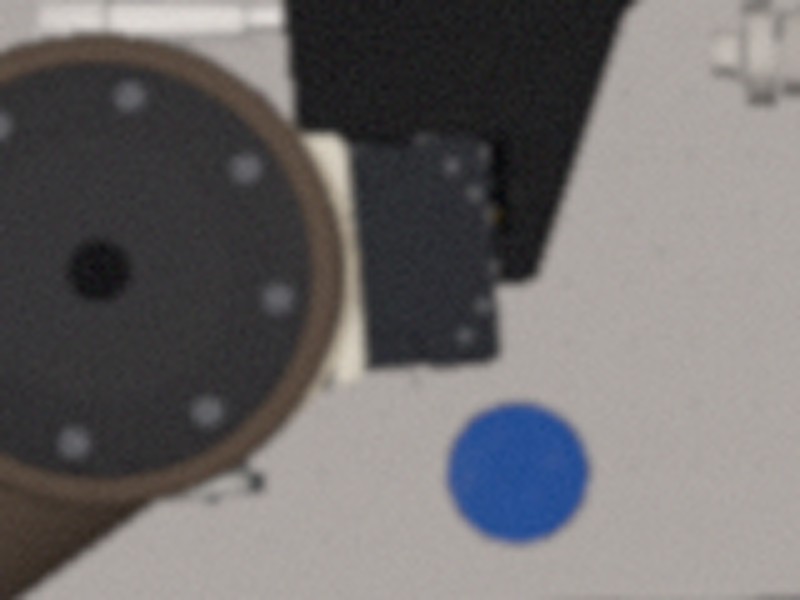

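```bash
cat > w3.py <<'E'
from cab import *
B=pose(0,-5)
cmd(c2w([(-.072,-.019,.069)])[0],B)
s=get_state();rep(s['eef_pos'],R.from_euler('xyz',s['ee_rot']),s['width'])
E
python3 w3.py
```

```text
slide [-0.0007, 0.0363, -0.0068] turn [0.0223, -0.0002, -0.0008] rows 1.1 tcp [0.4792 0.1964 0.069 ]
body [[-194.0, -53.0, 118.0], [-3.0, -52.0, 145.0], [-194.0, 25.0, 111.0], [-3.0, 26.0, 138.0]]
bodyup [[-200.0, -49.0, 161.0], [-10.0, -48.0, 188.0], [-200.0, 28.0, 155.0], [-9.0, 30.0, 182.0]]
tips [[-133.0, -19.0, 57.0], [-46.0, -19.0, 69.0], [-154.0, -20.0, 54.0], [-25.0, -19.0, 72.0]]
```

```bash
python3 -m crank '[{"slide":[0,0.018,-0.01],"turn":[0.005,0,0],"fingers":1},{"slide":[0,0.03,-0.01],"turn":[0.015,0,0],"fingers":1},{"slide":[0,0.036,-0.008],"turn":[0.022,0,-0.0005],"fingers":1},{"slide":[0,0.036,-0.0075],"turn":[0.022,0,-0.0005],"fingers":1},{"slide":[0,0.036,-0.0075],"turn":[0.022,0,-0.0005],"fingers":1}]'; python3 w3.py
```

```text
t: 9.92
eef_pos: [0.4783, 0.1978, 0.0688]
ee_rot: [3.14, 0.085, -3.081]
force: [0.3, 0.5, 0.4]
width: 0.088
slide [-0.0016, -0.0028, -0.0002] turn [0.0003, -0.0004, 0.0002] rows 0.0 tcp [0.4792 0.1964 0.069 ]
body [[-167.0, -52.0, 138.0], [26.0, -51.0, 138.0], [-167.0, 26.0, 131.0], [26.0, 26.0, 131.0]]
bodyup [[-167.0, -48.0, 182.0], [26.0, -48.0, 182.0], [-167.0, 30.0, 175.0], [26.0, 30.0, 175.0]]
tips [[-115.0, -18.0, 69.0], [-27.0, -18.0, 69.0], [-136.0, -18.0, 69.0], [-6.0, -18.0, 69.0]]
```

Now close.

```bash
python3 -m crank '[{"slide":[0,0,0],"turn":[0,0,0],"fingers":-1},{"slide":[0,0,0],"turn":[0,0,0],"fingers":-1},{"slide":[0,0,0],"turn":[0,0,0],"fingers":-1},{"slide":[0,0,0],"turn":[0,0,0],"fingers":-1},{"slide":[0,0,0],"turn":[0,0,0],"fingers":-1}]' 15;python3 -m crank '[{"slide":[0,0,0],"turn":[0,0,0],"fingers":-1},{"slide":[0,0,0],"turn":[0,0,0],"fingers":-1},{"slide":[0,0,0],"turn":[0,0,0],"fingers":-1}]' 15
python3 - <<'E'
from h import *
crop('side','s8',190,220,120,90,6)
E
```

```text
t: 10.33
eef_pos: [0.4791, 0.1971, 0.0694]
ee_rot: [3.139, 0.086, -3.083]
force: [-0.2, -0.1, -0.2]
width: 0.0599
t: 10.58
eef_pos: [0.479, 0.1974, 0.0694]
ee_rot: [3.139, 0.086, -3.082]
force: [1.0, -1.5, 0.2]
width: 0.05
```

View pics/s8.png

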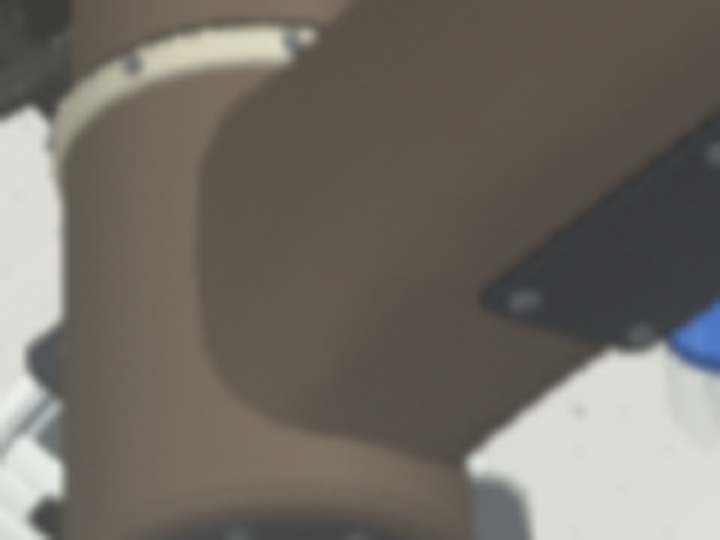

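```bash
python3 -m crank '[{"slide":[0,0,0],"turn":[0,0,0],"fingers":-1},{"slide":[0.001,0,-0.02],"turn":[0,0,0],"fingers":-1},{"slide":[0.004,0,-0.06],"turn":[0,0,0],"fingers":-1},{"slide":[0.009,0,-0.11],"turn":[0,0,0],"fingers":-1},{"slide":[0.015,0,-0.17],"turn":[0,0,0],"fingers":-1}]' 20;python3 -m crank '[{"slide":[0.005,0,-0.06],"turn":[0,0,0],"fingers":-1},{"slide":[0.01,-0.04,-0.1],"turn":[0,0,0],"fingers":-1},{"slide":[0.01,-0.1,-0.1],"turn":[0,0,0],"fingers":-1},{"slide":[0.01,-0.17,-0.1],"turn":[0,0,0],"fingers":-1},{"slide":[0.01,-0.24,-0.1],"turn":[0,0,0],"fingers":-1}]'
python3 - <<'E'
from h import *
for n in('top','side'): cv2.imwrite(f'pics/{n}9.png',grab_frame(n)[:,:,::-1])
E
```

```text
t: 11.05
eef_pos: [0.4633, 0.1957, 0.153]
ee_rot: [3.141, 0.084, -3.082]
force: [0.2, 0.4, -0.9]
width: 0.0497
t: 11.47
eef_pos: [0.4618, 0.0753, 0.203]
ee_rot: [3.138, 0.087, -3.08]
force: [1.0, -0.2, -0.1]
width: 0.0498
```

View pics/side9.png

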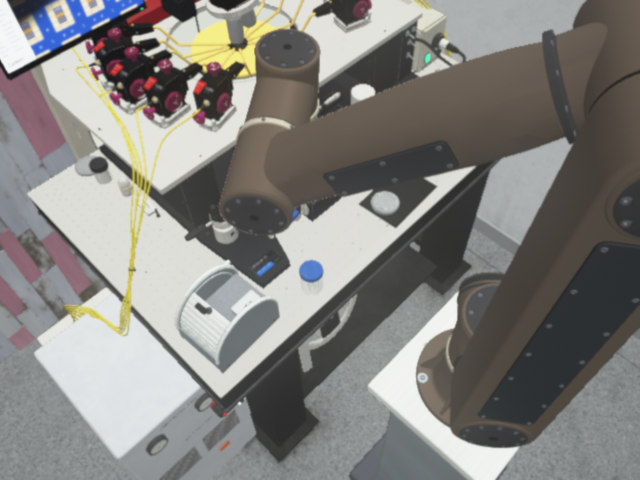

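```bash
cat > w4.py <<'E'
from cab import *
import cab
cab.yaw=-3.0857
B=pose(0,-5)
for z in (.2,.1,.04,.0105,.0085): cmd(np.array([.427,-.331,z]),B)
E
python3 w4.py
```

```text
slide [0.1138, -0.802, -0.0067] turn [0.0004, -0.0003, 0.0] rows 9.7 tcp [ 0.427 -0.331  0.2  ]
slide [0.1309, -0.8025, 0.1925] turn [0.0004, -0.0003, 0.0] rows 10.0 tcp [ 0.427 -0.331  0.1  ]
slide [0.1412, -0.8028, 0.3121] turn [0.0004, -0.0003, 0.0] rows 10.5 tcp [ 0.427 -0.331  0.04 ]
slide [0.1462, -0.803, 0.3709] turn [0.0004, -0.0003, 0.0] rows 10.7 tcp [ 0.427  -0.331   0.0105]
slide [0.1466, -0.803, 0.3749] turn [0.0004, -0.0003, 0.0] rows 10.8 tcp [ 0.427  -0.331   0.0085]
```

```bash
python3 -m crank '[{"slide":[0.01,-0.06,0],"turn":[0,0,0],"fingers":-1},{"slide":[0.02,-0.13,0],"turn":[0,0,0],"fingers":-1},{"slide":[0.03,-0.2,0],"turn":[0,0,0],"fingers":-1},{"slide":[0.04,-0.27,0],"turn":[0,0,0],"fingers":-1},{"slide":[0.05,-0.34,0],"turn":[0,0,0],"fingers":-1}]'; python3 -m crank '[{"slide":[0.01,-0.07,0],"turn":[0,0,0],"fingers":-1},{"slide":[0.02,-0.14,0],"turn":[0,0,0],"fingers":-1},{"slide":[0.03,-0.21,0],"turn":[0,0,0],"fingers":-1},{"slide":[0.04,-0.28,0],"turn":[0,0,0],"fingers":-1},{"slide":[0.045,-0.34,0],"turn":[0,0,0],"fingers":-1}]';python3 w4.py
```

```text
t: 11.98
eef_pos: [0.447, -0.0963, 0.2001]
ee_rot: [3.139, 0.087, -3.081]
force: [1.2, -0.2, 0.2]
width: 0.0497
t: 12.4
eef_pos: [0.4346, -0.268, 0.1976]
ee_rot: [3.139, 0.086, -3.082]
force: [0.7, -0.3, -0.2]
width: 0.0496
slide [0.022, -0.1248, -0.0071] turn [0.0004, -0.0002, 0.0005] rows 1.5 tcp [ 0.427 -0.331  0.2  ]
slide [0.0393, -0.1252, 0.1922] turn [0.0004, -0.0002, 0.0005] rows 2.8 tcp [ 0.427 -0.331  0.1  ]
slide [0.0496, -0.1255, 0.3117] turn [0.0004, -0.0002, 0.0005] rows 4.1 tcp [ 0.427 -0.331  0.04 ]
slide [0.0547, -0.1257, 0.3705] turn [0.0004, -0.0002, 0.0005] rows 4.7 tcp [ 0.427  -0.331   0.0105]
slide [0.055, -0.1257, 0.3745] turn [0.0004, -0.0002, 0.0005] rows 4.8 tcp [ 0.427  -0.331   0.0085]
```

```bash
python3 -m crank '[{"slide":[0.015,-0.07,0.0],"turn":[0,0,0.0005],"fingers":-1},{"slide":[0.022,-0.125,0.02],"turn":[0,0,0.0005],"fingers":-1},{"slide":[0.03,-0.125,0.09],"turn":[0,0,0.0005],"fingers":-1},{"slide":[0.039,-0.125,0.18],"turn":[0,0,0.0005],"fingers":-1},{"slide":[0.039,-0.125,0.19],"turn":[0,0,0.0005],"fingers":-1}]';python3 w4.py
python3 - <<'E'
from h import *
for n in('top','side'): cv2.imwrite(f'pics/{n}10.png',grab_frame(n)[:,:,::-1])
E
python3 -c "
from h import *
crop('top','t10',400,170,160,120,5,cv2.imread('pics/top10.png')[:,:,::-1])
crop('side','s10',320,120,160,120,5,cv2.imread('pics/side10.png')[:,:,::-1])"
```

```text
t: 12.82
eef_pos: [0.4237, -0.3277, 0.0953]
ee_rot: [3.134, 0.079, -3.089]
force: [-1.8, 0.9, -1.1]
width: 0.0496
slide [-0.0227, -0.0054, -0.2084] turn [0.0011, -0.0014, -0.0005] rows 2.5 tcp [ 0.427 -0.331  0.2  ]
slide [-0.007, -0.0069, -0.009] turn [0.0011, -0.0014, -0.0005] rows 0.2 tcp [ 0.427 -0.331  0.1  ]
slide [0.0025, -0.0078, 0.1106] turn [0.0011, -0.0014, -0.0005] rows 1.3 tcp [ 0.427 -0.331  0.04 ]
slide [0.0071, -0.0082, 0.1694] turn [0.0011, -0.0014, -0.0005] rows 2.0 tcp [ 0.427  -0.331   0.0105]
slide [0.0074, -0.0083, 0.1734] turn [0.0011, -0.0014, -0.0005] rows 2.1 tcp [ 0.427  -0.331   0.0085]
```

View pics/t10.png

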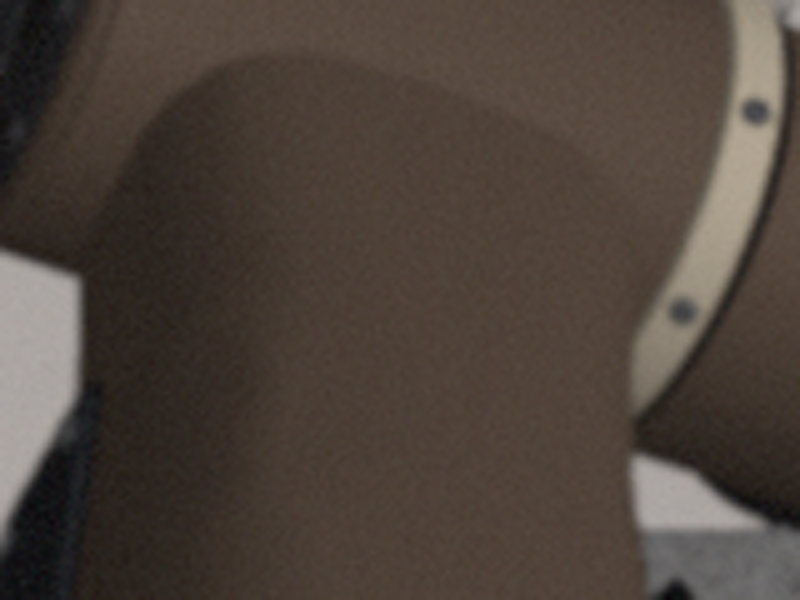

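View pics/s10.png

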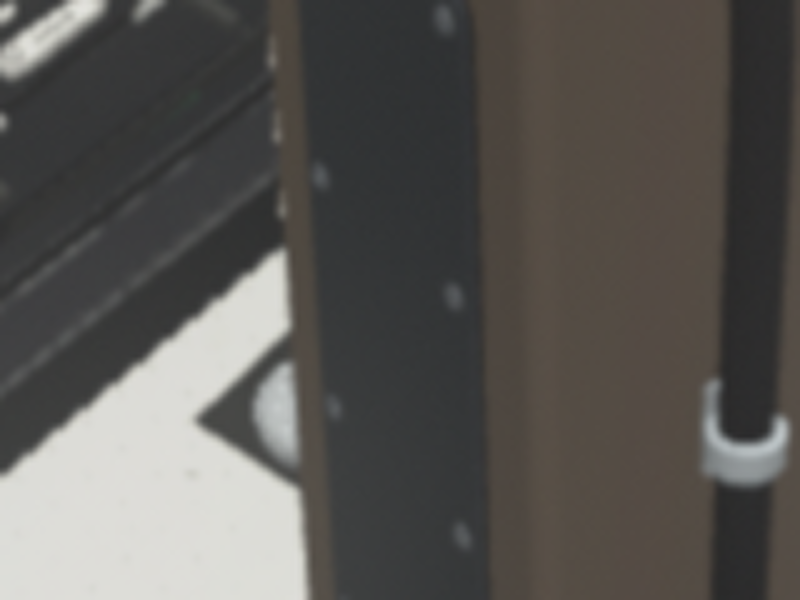

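```bash
python3 -m crank '[{"slide":[0,0,0],"turn":[0,0,0],"fingers":-1},{"slide":[0,0,0],"turn":[0,0,0],"fingers":-1},{"slide":[0,0,0],"turn":[0,0,0],"fingers":-1}]';python3 w4.py
```

```text
t: 13.17
eef_pos: [0.4292, -0.3293, 0.1035]
ee_rot: [3.141, 0.089, -3.084]
force: [-0.8, -0.1, -0.8]
width: 0.0499
slide [-0.0127, -0.003, -0.1927] turn [0.0002, 0.0003, 0.0003] rows 2.3 tcp [ 0.427 -0.331  0.2  ]
slide [0.0052, -0.0032, 0.0065] turn [0.0002, 0.0003, 0.0003] rows 0.1 tcp [ 0.427 -0.331  0.1  ]
slide [0.0159, -0.0033, 0.126] turn [0.0002, 0.0003, 0.0003] rows 1.5 tcp [ 0.427 -0.331  0.04 ]
slide [0.0212, -0.0033, 0.1848] turn [0.0002, 0.0003, 0.0003] rows 2.2 tcp [ 0.427  -0.331   0.0105]
slide [0.0215, -0.0033, 0.1888] turn [0.0002, 0.0003, 0.0003] rows 2.3 tcp [ 0.427  -0.331   0.0085]
```

```bash
python3 -m crank '[{"slide":[0.006,-0.003,0.04],"turn":[0,0,0],"fingers":-1},{"slide":[0.011,-0.003,0.08],"turn":[0,0,0],"fingers":-1},{"slide":[0.015,-0.003,0.12],"turn":[0,0,0],"fingers":-1},{"slide":[0.018,-0.003,0.15],"turn":[0,0,0],"fingers":-1},{"slide":[0.02,-0.003,0.165],"turn":[0,0,0],"fingers":-1}]';python3 -m crank '[{"slide":[0,0,0.0],"turn":[0,0,0],"fingers":-1},{"slide":[0,0,0],"turn":[0,0,0],"fingers":-1}]';python3 w4.py
```

```text
t: 13.58
eef_pos: [0.425, -0.3303, 0.0178]
ee_rot: [3.139, 0.086, -3.085]
force: [0.2, 0.6, 0.1]
width: 0.0498
t: 13.75
eef_pos: [0.4255, -0.3307, 0.0191]
ee_rot: [3.14, 0.087, -3.085]
force: [-0.3, 0.1, -0.1]
width: 0.0498
slide [-0.0343, -0.0, -0.3602] turn [0.0003, -0.0, 0.0001] rows 4.3 tcp [ 0.427 -0.331  0.2  ]
slide [-0.017, -0.0004, -0.161] turn [0.0003, -0.0, 0.0001] rows 1.9 tcp [ 0.427 -0.331  0.1  ]
slide [-0.0065, -0.0007, -0.0414] turn [0.0003, -0.0, 0.0001] rows 0.5 tcp [ 0.427 -0.331  0.04 ]
slide [-0.0014, -0.0008, 0.0174] turn [0.0003, -0.0, 0.0001] rows 0.2 tcp [ 0.427  -0.331   0.0105]
slide [-0.0011, -0.0008, 0.0213] turn [0.0003, -0.0, 0.0001] rows 0.3 tcp [ 0.427  -0.331   0.0085]
```

```bash
python3 -m crank '[{"slide":[0,0,0.006],"turn":[0,0,0],"fingers":-1},{"slide":[0,0,0.012],"turn":[0,0,0],"fingers":-1},{"slide":[0,0,0.017],"turn":[0,0,0],"fingers":-1},{"slide":[0,0,0.019],"turn":[0,0,0],"fingers":-1},{"slide":[0,0,0.019],"turn":[0,0,0],"fingers":-1}]';python3 -m crank '[{"slide":[0,0,0.001],"turn":[0,0,0],"fingers":-1},{"slide":[0,0,0.002],"turn":[0,0,0],"fingers":-1}]'; python3 w4.py|tail -1
```

```text
t: 14.17
eef_pos: [0.4255, -0.3304, 0.0085]
ee_rot: [3.139, 0.086, -3.085]
force: [-0.5, 0.4, -0.2]
width: 0.0498
t: 14.33
eef_pos: [0.4257, -0.3305, 0.0077]
ee_rot: [3.139, 0.086, -3.085]
force: [0.3, 0.2, -0.6]
width: 0.0496
slide [-0.0026, -0.0011, -0.0014] turn [0.0004, -0.0002, 0.0] rows 0.0 tcp [ 0.427  -0.331   0.0085]
```

Step down until contact shows.

```bash
python3 -m crank '[{"slide":[0,0,0.001],"turn":[0,0,0],"fingers":-1},{"slide":[0,0,0.002],"turn":[0,0,0],"fingers":-1},{"slide":[0,0,0.002],"turn":[0,0,0],"fingers":-1}]';python3 -m crank '[{"slide":[0,0,0.001],"turn":[0,0,0],"fingers":-1},{"slide":[0,0,0.002],"turn":[0,0,0],"fingers":-1},{"slide":[0,0,0.002],"turn":[0,0,0],"fingers":-1}]'
```

```text
t: 14.58
eef_pos: [0.4258, -0.3305, 0.0073]
ee_rot: [3.139, 0.086, -3.085]
force: [-3.2, 1.1, 8.6]
width: 0.0497
t: 14.83
eef_pos: [0.4258, -0.3305, 0.0072]
ee_rot: [3.139, 0.086, -3.085]
force: [-5.2, 4.3, 19.6]
width: 0.0497
```

```bash
python3 -m crank '[{"slide":[0,0,-0.002],"turn":[0,0,0],"fingers":-1},{"slide":[0,0,-0.002],"turn":[0,0,0],"fingers":0.4},{"slide":[0,0,-0.002],"turn":[0,0,0],"fingers":0.4},{"slide":[0,0,-0.002],"turn":[0,0,0],"fingers":0.4},{"slide":[0,0,-0.002],"turn":[0,0,0],"fingers":0.4}]';python3 -m crank '[{"slide":[0,0,-0.002],"turn":[0,0,0],"fingers":0.4},{"slide":[0,0,-0.02],"turn":[0,0,0],"fingers":0.4},{"slide":[0.006,0,-0.07],"turn":[0,0,0],"fingers":0.4},{"slide":[0.013,0,-0.15],"turn":[0,0,0],"fingers":0.4},{"slide":[0.02,0,-0.23],"turn":[0,0,0],"fingers":0.4}]'
```

```text
t: 15.25
eef_pos: [0.4257, -0.3304, 0.0064]
ee_rot: [3.139, 0.086, -3.085]
force: [-0.8, -0.1, 0.4]
width: 0.0611
t: 15.67
eef_pos: [0.4046, -0.3315, 0.1212]
ee_rot: [3.138, 0.083, -3.085]
force: [1.1, -0.1, -0.0]
width: 0.0612
```

```bash
python3 -m crank '[{"slide":[0,-0.06,-0.08],"turn":[0,0,0],"fingers":0.4},{"slide":[0.02,-0.12,-0.16],"turn":[0,0,0],"fingers":0.4},{"slide":[0.05,-0.2,-0.2],"turn":[0,0,0],"fingers":0.4},{"slide":[0.08,-0.28,-0.2],"turn":[0,0,0],"fingers":0.4},{"slide":[0.1,-0.34,-0.2],"turn":[0,0,0],"fingers":0.4}]';python3 -m crank '[{"slide":[0.04,-0.08,0],"turn":[0,0,0],"fingers":0.4},{"slide":[0.08,-0.16,0],"turn":[0,0,0],"fingers":0.4},{"slide":[0.12,-0.22,0],"turn":[0,0,0],"fingers":0.4},{"slide":[0.16,-0.26,0],"turn":[0,0,0],"fingers":0.4}]'
python3 - <<'E'
from h import *
for n in('top','side'): cv2.imwrite(f'pics/{n}11.png',grab_frame(n)[:,:,::-1])
E
```

```text
t: 16.08
eef_pos: [0.3601, -0.4974, 0.2191]
ee_rot: [-3.14, 0.09, -3.083]
force: [1.2, 0.2, -0.1]
width: 0.061
t: 16.42
eef_pos: [0.286, -0.6325, 0.2074]
ee_rot: [3.139, 0.085, -3.086]
force: [1.3, -0.5, 1.1]
width: 0.0611
```

View pics/top11.png

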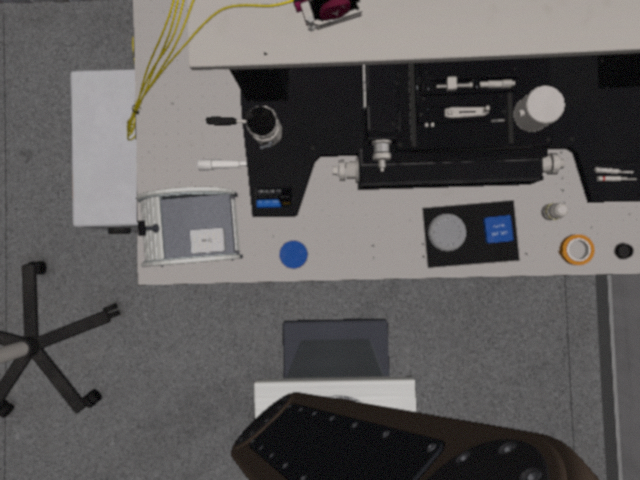

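View pics/side11.png

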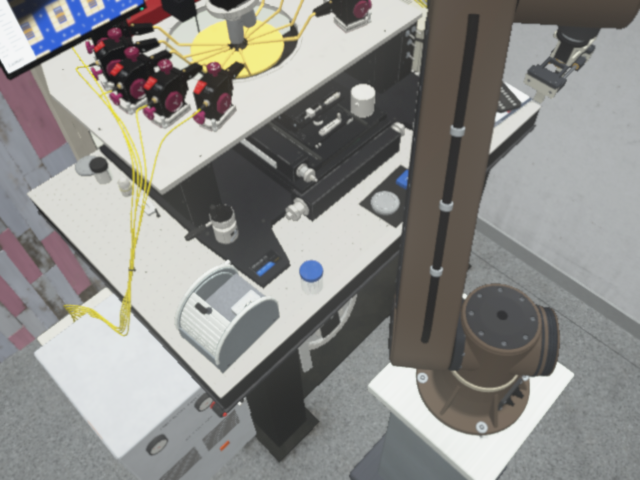

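The box lies on the mat's free half, the wafer case, jar and needle box look unmoved, and the shutter is open. I'll measure the box's pose before handing in.

Run:
```python
from h import *
t=cv2.imread('pics/top11.png');crop('top','t11',410,190,120,90,6,t[:,:,::-1])
h=cv2.cvtColor(t,cv2.COLOR_BGR2HSV);m=cv2.inRange(h,(100,100,60),(130,255,255));m[:,:470]=0;m[:200]=0;m[260:]=0
m=cv2.morphologyEx(m,cv2.MORPH_CLOSE,np.ones((5,5)))
c=max(cv2.findContours(m,cv2.RETR_EXTERNAL,cv2.CHAIN_APPROX_NONE)[0],key=cv2.contourArea)
r=cv2.minAreaRect(c);print(r)
P=plane('top',cv2.boxPoints(r),.016);e=[P[1]-P[0],P[2]-P[1]]
mc=np.array([0.43136,-0.27846,0]);L=R.from_euler('z',-.0559).apply(P-mc)
print('local centre',L.mean(0).round(4),[np.linalg.norm(v).round(4) for v in e],[np.degrees(np.arctan2(v[1],v[0])-.0559).round(1) for v in e])
a=cv2.imread('pics/top0.png');d=cv2.absdiff(a,t).max(2);
print('wafer diff',d[210:255,425:465].max(),'jar diff',d[238:270,278:310].max())
s=get_state();print(s['width'],s['force'])
```

```text
((498.1402587890625, 228.76217651367188), (27.60788345336914, 28.380905151367188), 83.6598129272461)
local centre [ 0.0056 -0.0496  0.016 ] [np.float64(0.0544), np.float64(0.0537)] [np.float64(-88.4), np.float64(-179.2)]
wafer diff 15 jar diff 13
0.061117246383320695 [-0.3948209   0.7643664  -0.09289256]
```

View pics/t11.png

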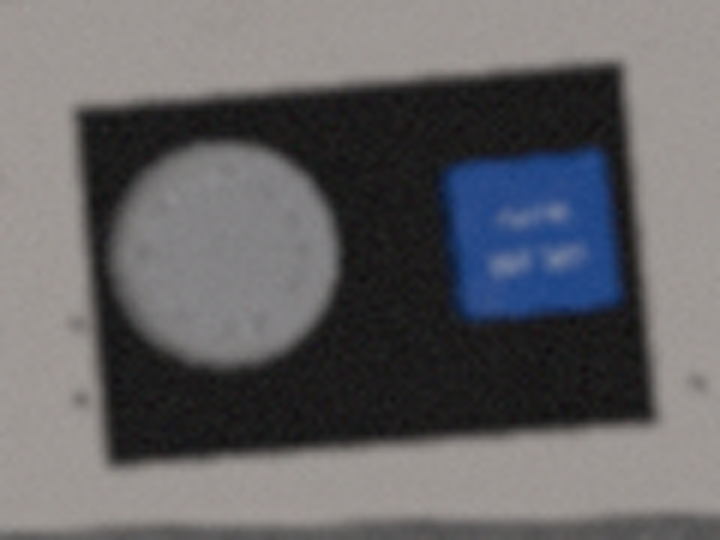

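Run:
```python
from h import *
a=cv2.imread('pics/side4.png');b=cv2.imread('pics/side11.png');d=cv2.absdiff(a,b).max(2)
print('needle',d[292:312,233:265].max(),'shutter',d[300:345,185:225].max())
crop('side','s11',165,225,170,150,4,b[:,:,::-1])
job_done()
```

```text
needle 97 shutter 87
the job is handed in; nothing more can be done
```

View pics/s11.png

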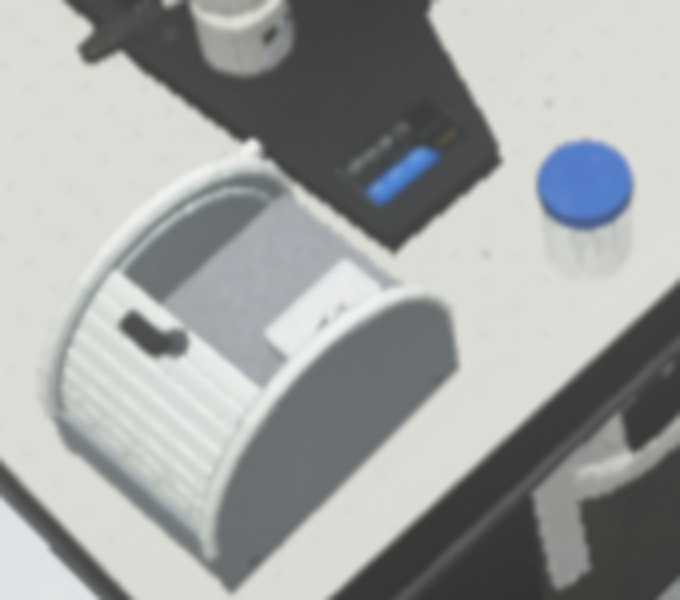

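The shutter is open and the calibration box is on the mat; I handed the job in at about 16.5 s of the 59 s allowed.

- **Shutter:** I pinched the knob at its ends, followed its arc to about 1.6 rad and let go. It stayed open. The last side picture shows the knob on top, at the same place as in the picture taken right after I let go.
- **Box:** With the shutter up, the box turned out to be on the side of the cabinet away from the robot. I pulled it forward with the rear finger, gripped it (50 mm) and set it down on the mat until I felt contact.
- **Box position:** The last top picture puts the box's centre about 6 mm across and 50 mm along from the mat's middle. Its sides are within about 2° of the mat's edges. I did not measure its tilt or height after letting go.
- **Wafer case and jar:** The top picture shows no change at either compared with the start.
- **Needle box and shutter:** The difference check of the two side pictures gave high values (97 and 87) in both areas, so it proved nothing. I put that down to the windows also covering where the calibration box had been, but I handed in in the same step, before looking into it. By eye, the needle box's corners and the knob match in both pictures.
- **Robot:** At the end the gripper was clear of everything, with contact forces near zero. The highest force reading I saw was about 21 N, while pressing the box onto the mat.

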